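Make up a shower kit and a basin kit

ROBOT

A 6-joint arm with a two-finger parallel gripper is mounted at the origin on the work surface. World frame = base frame: x ahead of the robot, y to its left, z up, the work surface at z = 0. Lengths are in m, angles in rad, forces in N, time in s.
With the tool pointing down it reaches from about 0.35 to 0.975 m from the base axis. Payload 4.9 kg.
Tool frame: the origin (TCP) lies midway between the tips of the shut fingers; the grasp point (between the pads) lies 19 mm behind it; y points along the fingers, z is the direction in which the jaws open and shut, and the axes are right-handed (so a half turn about y gives the same grasp; the last joint's range is limited). The gripper opens to 85 mm and grips with 20 to 120 N. Pads are 22 mm wide; open, the fingers measure 114 mm over their backs; the gripper's body (76 mm by 85 mm) begins 54 mm behind the grasp point. The pads swing forward as they close: fully open they stand 13 mm farther back than shut.
Start: joints at [-1.459, 0.053, 1.613, -0, 1.476, -0.119], TCP at [0.143, -0.608, 0.231] pointing down, gripper open.
Joint ranges: [-3.01, 3.01], [-1.01, 2.22], [0.06, 2.58], [-1.02, 4.17], [0.09, 2.62], [-3.14, 3.14]. Speed limits (rad/s): [2.57, 2.57, 3.14, 3.14, 3.14, 3.14].

INTERFACE

Orientations are given as a unit quaternion [w, x, y, z].
In Python, from plant import * gives the robot as it stands.
- The arm moves only by the shell command python3 -m crank 'ROWS'. ROWS is JSON, a list that holds one entry, the list of rows, each a list of 5 numbers: the gripper command: -1 is shut, 1 is fully open, values between are in proportion, then the shift along the tool's x, y, z in cm, then the turn about the tool's y in degrees. In form: [[[jaw, dx, dy, dz, twist], ...]]. A call has 1 to 8 rows; each row shifts and turns the commanded pose from where the row before left it, along the tool's axes as they then stand; what a row does not reach is not made up. A row lasts 1/8 s, in which the tool goes at most 62.5 mm and 10.7 degrees, less where a joint would pass 70% of its speed; a pose out of reach is approached as far as the arm can. A call with a gripper value outside its range is refused whole. The fingers move at their own pace and stop on an object; the grip force is fixed at half the most. Time passes only in rows, so rows that do not move let the fingers close. It gives the time, the measured TCP pose, the force and the opening at its end, in the units of the state.
- state(): the state, without advancing time (a new reading comes with each control period).
- grab_frame(name): name is "scene" or "side" or "wrist"; returns a dict with "frame" (384x512x3 uint8, red, green, blue), "fx", "fy", "cx", "cy" (pixels), "pose" (4x4, takes a point from camera to world coordinates). Camera axes: x right, y up, looking along -z (the intrinsics and any distortion apply to the point x, -y, -z); pixel columns grow to the right and rows downward; lengths in m; the calibration is good to about 2 mm. A picture is of the moment at which its call begins. There is no depth.
- job_done(): hands the job in, once; it reports no verdict.
The state is a dict: "time": time; "joint_pos": joint angles; "joint_vel": joint speeds; "joint_efforts": joint torques, N m; "tool_pos": TCP position; "tool_rot": TCP orientation; "contact_force": force on the tool from outside, world axes, zero at the start; "ft_torque": the same for the moment, N m; "gripper_width": opening from 0.0 (shut) to 1.0 (fully open).
Only numpy, scipy, OpenCV 4.12 (cv2) and the standard library are available. Lean on these libraries where they do the work, as an engineer would, in place of code of your own. Each camera call takes 0.05 s, during which the arm holds its last target.

TASK

Make up the two guest-room trays from the stock on the counter: the tall pump bottle and the boxed soap go in the two-compartment shower tray, and the short pump bottle, the white tumbler and the lidded jar go in the three-compartment basin tray, each in a compartment of its own (any one of that tray), the soap flat and the others upright. Set things down rather than dropping them, and leave the flip-cap bottle and the tall white carton standing where they are.

Things in the scene. Friction and masses are not known exactly. Their poses are not given: they have to be found in the camera images.
- tall_bottle_mid (a point): Tall amber pump bottle, standing: round body 54 mm across and 78 mm high, black collar, white stem and pump head, 117 mm high in all; about 0.23 kg. Spout along local x, reaching 34 mm from the axis at 106 to 117 mm height, beyond the body, so grip the body across the spout (along local y). The point is on the axis, half-way up (58.5 mm above its base); z up.
- short_bottle_mid (a point): Short amber pump bottle, standing: body 44 mm across and 58 mm high, black collar, white stem and pump head, 90 mm high in all; about 0.11 kg. Spout along local x, reaching 30 mm from the axis at 79 to 90 mm height: grip the body across the spout (along local y). The point is on the axis, half-way up (45 mm above its base); z up.
- tumbler_mid (a point): White ceramic tumbler standing mouth up, empty: 52 mm across at the foot, 56 mm at the rim, 85 mm high, walls 4 mm; about 0.17 kg. The point is on its axis, half-way up (42.5 mm above its base); z up.
- jar_mid (a point): Low amber jar with a flat aluminium lid (fixed on), 59 mm across, 52 mm high (the lid is the top 16 mm); about 0.15 kg. The point is on its axis, half-way up (26 mm above its base); z up.
- soap_mid (a point): Boxed soap: brown card box with a cream band, lying flat, 45 mm (local x) by 60 mm (local y) by 34 mm high; about 0.07 kg. The point is its centre (17 mm above its base); z up. In a compartment its 60 mm side fits along or across the tray.
- short_tray: Shower tray: shallow pale wooden tray with dark-lined floors and two square compartments, each 76 by 76 mm inside, in a row, at local y = -40 and +40 mm; outside 84 mm (x) by 164 mm (y). Walls and dividers are 4 mm thick and stand 8 mm above the compartment floors, which lie 4 mm above the table (wall tops at 12 mm). Fixed. Origin: centre of the underside; y along the row, x across it, z up.
- long_tray: Basin tray: shallow pale wooden tray with dark-lined floors and three square compartments, each 76 by 76 mm inside, in a row, at local y = -80, 0 and +80 mm; outside 84 mm (x) by 244 mm (y). Walls and dividers are 4 mm thick and stand 8 mm above the compartment floors, which lie 4 mm above the table (wall tops at 12 mm). Fixed. Origin: centre of the underside; y along the row, x across it, z up.
- cap_bottle_mid (a point): Other stock, to be left: amber bottle with a plain black flip cap and no pump, 46 mm across, 98 mm high. The point is on its axis, half-way up.
- carton_mid (a point): Other stock, to be left: upright white carton, 40 mm square and 75 mm high. The point is its centre.
There are look-alikes about, which are no part of the job. What is shaped like the part that bears soap_mid but yellow is not meant. Leave any blue look-alike of the part that bears jar_mid alone.

How it is judged:
At the end, for the whole second after the job is handed in: Tall pump bottle and soap in the two-compartment tray, the other three in the three-compartment tray: centres within 25 mm of its long centre line and 16 mm inside its ends, on the compartment floor (within 4 mm), upright or flat within 0.1 rad, at rest (under 0.02 m/s), released (x of tall_bottle_mid in the frame of short_tray between -0.025 and 0.025 m and y of tall_bottle_mid in the frame of short_tray between -0.066 and 0.066 m and z of tall_bottle_mid in the frame of short_tray between 0.0585 and 0.0665 m and angle between each of tall_bottle_mid, soap_mid, short_bottle_mid, tumbler_mid, jar_mid's own z axis and vertical below 0.1 rad and linear speed of each of tall_bottle, soap, short_bottle, tumbler, jar below 0.02 m/s and contact force between each of tall_bottle, soap, short_bottle, tumbler, jar and the fingers below 0.05 N and x of soap_mid in the frame of short_tray between -0.025 and 0.025 m and y of soap_mid in the frame of short_tray between -0.066 and 0.066 m and z of soap_mid in the frame of short_tray between 0.017 and 0.025 m and x of short_bottle_mid in the frame of long_tray between -0.025 and 0.025 m and y of short_bottle_mid in the frame of long_tray between -0.106 and 0.106 m and z of short_bottle_mid in the frame of long_tray between 0.045 and 0.053 m and x of tumbler_mid in the frame of long_tray between -0.025 and 0.025 m and y of tumbler_mid in the frame of long_tray between -0.106 and 0.106 m and z of tumbler_mid in the frame of long_tray between 0.0425 and 0.0505 m and x of jar_mid in the frame of long_tray between -0.025 and 0.025 m and y of jar_mid in the frame of long_tray between -0.106 and 0.106 m and z of jar_mid in the frame of long_tray between 0.026 and 0.034 m); the robot touches nothing.
It fails at once if the cap bottle is knocked over or shifted by more than 40 mm (distance of cap_bottle_mid from where it was at the start of the episode above 0.04 m or angle between cap_bottle_mid's own z axis and vertical above 0.4 rad).
It fails at once if the carton is knocked over or shifted by more than 40 mm (distance of carton_mid from where it was at the start of the episode above 0.04 m or angle between carton_mid's own z axis and vertical above 0.4 rad).
It fails at once if a kit thing is dropped: it falls free of the fingers faster than 0.7 m/s (about 25 mm of fall) ((linear speed of tall_bottle above 0.7 m/s and contact force between tall_bottle and the fingers below 0.01 N) or (linear speed of soap above 0.7 m/s and contact force between soap and the fingers below 0.01 N) or (linear speed of short_bottle above 0.7 m/s and contact force between short_bottle and the fingers below 0.01 N) or (linear speed of tumbler above 0.7 m/s and contact force between tumbler and the fingers below 0.01 N) or (linear speed of jar above 0.7 m/s and contact force between jar and the fingers below 0.01 N)).
It also fails if it takes over 128 s, if anything falls off the work surface, if the arm or the gripper's body presses on something with over 40 N, if the wrist force passes 120 N, or if a joint passes its speed limit or range.

## Working session

There is one attempt and no reset: what is moved stays moved. The work goes in short steps, Python scripts to look and compute and a shell command to move; the robot and the scene stay as the last step left them, time stands still between calls to the robot, and variables do not carry over. Pictures are saved under pics/ and viewed, and the job is handed in when it is done.

```bash
ls; mkdir -p pics; python3 - <<'E'
from plant import *
import cv2, numpy as np
print(state())
for n in ["scene","side","wrist"]:
    f=grab_frame(n)
    print(n,f["fx"],f["fy"],f["cx"],f["cy"],np.round(f["pose"],4).tolist(),[k for k in f])
    cv2.imwrite(f"pics/a_{n}.png",cv2.resize(f["frame"][:,:,::-1],(800,600),interpolation=cv2.INTER_CUBIC))
    np.save(f"pics/a_{n}.npy",f,allow_pickle=True)
E
```

```text
pics
{'time': 0.0, 'joint_pos': array([-1.45896954e+00,  5.33571308e-02,  1.61430470e+00,  2.13837155e-07,
        1.47602345e+00, -1.18985168e-01]), 'joint_vel': array([-2.36314379e-03,  1.43347244e-03,  1.15354998e-04,  8.99678247e-04,
        5.06190409e-04, -2.99074414e-05]), 'joint_efforts': array([-8.03621037e-05, -3.93681693e+01, -3.70180535e+01, -2.25263835e-05,
        7.02950754e-03,  1.62859422e-06]), 'tool_pos': array([ 0.14291823, -0.60778869,  0.23005648]), 'tool_rot': array([ 0.081426  , -0.08142055,  0.70314266, -0.70166296]), 'contact_force': array([-0.95641868, -0.28265138, -0.37612103]), 'ft_torque': array([ 0.02987836,  0.01434838, -0.02555185]), 'gripper_width': 1.0017877094249703}
scene 377.25497113007765 377.25497113007765 251.02877252850507 195.50547188427893 [[-0.8159, -0.3594, 0.4529, 1.0262], [0.5781, -0.5163, 0.6318, 0.6073], [0.0068, 0.7773, 0.629, 0.6768], [0.0, 0.0, 0.0, 1.0]] ['frame', 'fx', 'fy', 'cx', 'cy', 'pose']
side 353.7107732178754 353.7107732178754 254.83993194902817 186.86523556671273 [[0.9252, 0.1911, -0.3278, 0.3254], [-0.3794, 0.4781, -0.7921, -0.6532], [0.0054, 0.8572, 0.5149, 0.5058], [0.0, 0.0, 0.0, 1.0]] ['frame', 'fx', 'fy', 'cx', 'cy', 'pose']
wrist 306.2601664273735 306.2601664273735 258.05833147839184 188.22769255827745 [[0.2287, 0.9302, 0.2873, 0.2166], [-0.9735, 0.2188, 0.0666, -0.5903], [-0.0009, -0.2949, 0.9555, 0.374], [0.0, 0.0, 0.0, 1.0]] ['frame', 'fx', 'fy', 'cx', 'cy', 'pose']
```

View pics/a_scene.png

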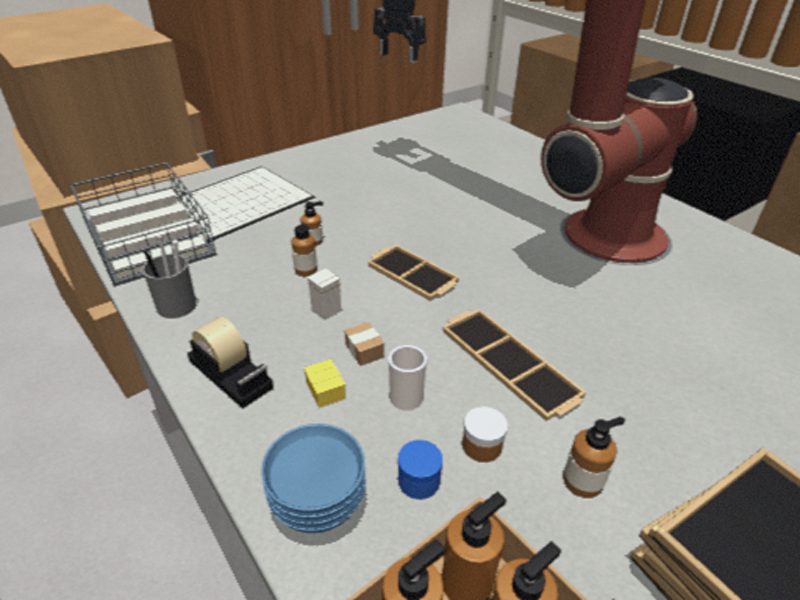

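View pics/a_side.png

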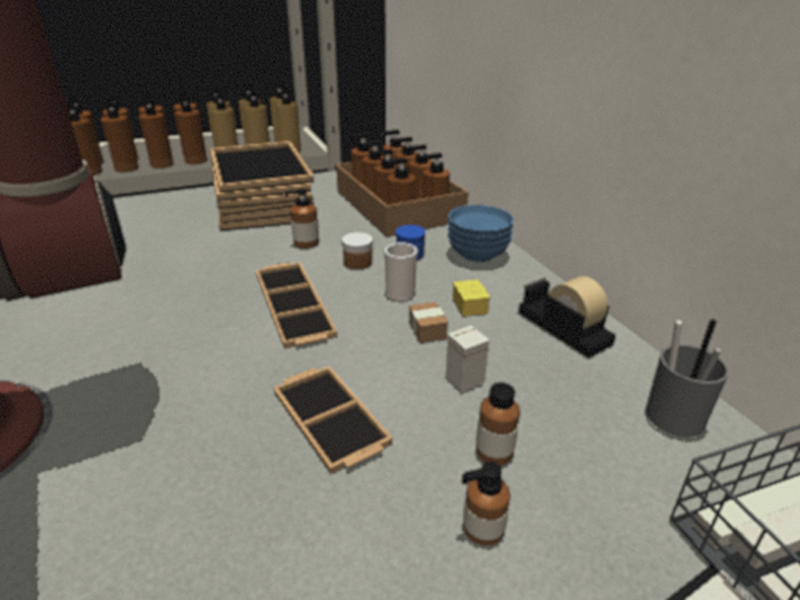

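View pics/a_wrist.png

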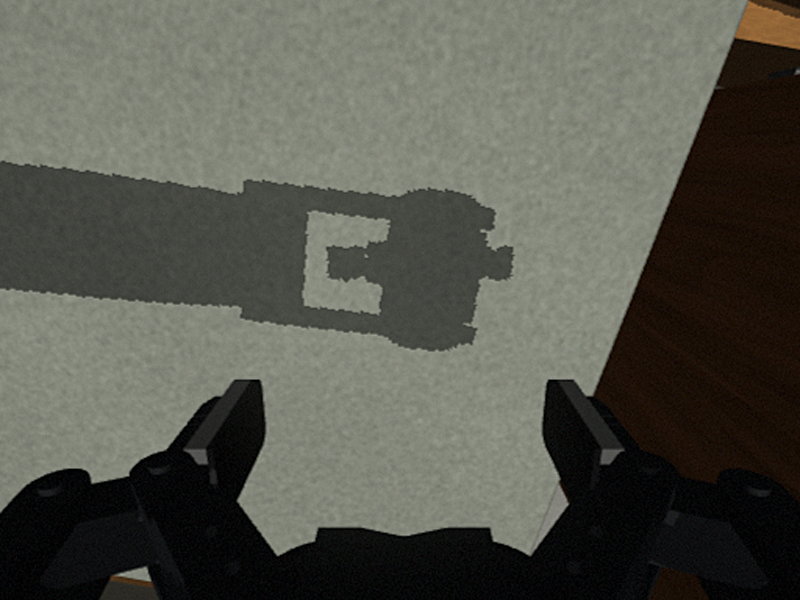

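The scene and side views are both usable. The two pump bottles stand at scene (592,460) and (312,222). The cap bottle is at (304,250), the brown soap at (365,343), its yellow look-alike at (325,382), the white-lidded jar at (485,433) and the blue look-alike at (420,468). I'll enlarge these to tell them apart, and set up ray helpers.

```bash
cat > h.py <<'E'
import numpy as np, cv2
def load(n): return np.load(f"pics/{n}.npy",allow_pickle=True).item()
def ray(f,p,s=1.5625):
    # p: pixel in 800x600 enlarged picture (s=1 for raw)
    u=(p[0]+.5)/s-.5; v=(p[1]+.5)/s-.5
    d=np.array([(u-f["cx"])/f["fx"],-(v-f["cy"])/f["fy"],-1.])
    P=np.array(f["pose"]); d=P[:3,:3]@d
    return P[:3,3],d/np.linalg.norm(d)
def plane(f,p,z,s=1.5625):
    o,d=ray(f,p,s); return o+d*(z-o[2])/d[2]
def tri(rs):
    A=np.zeros((3,3));b=np.zeros(3)
    for o,d in rs:
        M=np.eye(3)-np.outer(d,d);A+=M;b+=M@o
    x=np.linalg.solve(A,b)
    return x,[np.linalg.norm((np.eye(3)-np.outer(d,d))@(x-o)) for o,d in rs]
def proj(f,X,s=1.5625):
    P=np.array(f["pose"]); c=P[:3,:3].T@(np.asarray(X,float)-P[:3,3])
    u=f["fx"]*c[0]/-c[2]+f["cx"]; v=-f["fy"]*c[1]/-c[2]+f["cy"]
    return np.array([(u+.5)*s-.5,(v+.5)*s-.5])
E
python3 - <<'E'
from h import *
S=load("a_scene")["frame"][:,:,::-1];D=load("a_side")["frame"][:,:,::-1]
def c(I,x,y,w=48,h=56): # raw center
    return cv2.resize(I[max(0,y-h//2):y-h//2+h,max(0,x-w//2):x-w//2+w],(260,300),interpolation=cv2.INTER_CUBIC)
a=np.hstack([c(S,379,293),c(S,198,146),c(S,310,275)])
b=np.hstack([c(D,195,142),c(D,311,315),c(D,228,158)])
cv2.imwrite("pics/crop1.png",np.vstack([a,b]))
E
```

```text
(no output)
```

View pics/crop1.png

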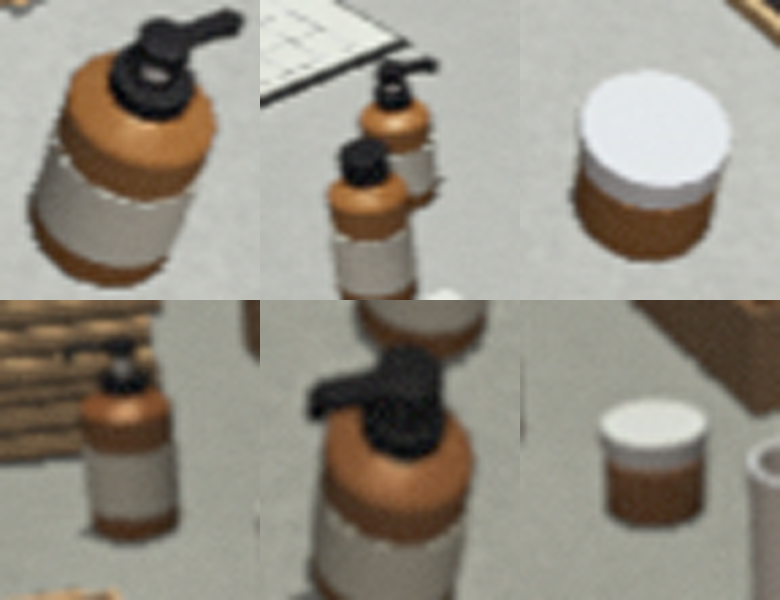

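The crop shows two free-standing pump bottles (black heads, light stems): scene (592,460) / side (304,222), and scene (312,222) / side (487,505). The capped bottle is the no-pump one. Next I'll triangulate head tops and bases, so that height decides which is tall.

```bash
python3 - <<'E'
from h import *
S=load("a_scene");D=load("a_side")
pts={ # scene px, side px (800x600)
"A_headtop":((601,425),(305,198)),
"B_headtop":((311,207),(490,467)),
"cap_top":((302,229),(502,389)),
"A_spout":((620,421),(294,199)),
"B_spout":((321,204),(465,478)),
"jar_top":((486,424),(357,240)),
"blue_top":((420,457),(410,233)),
"tumbler_rim":((408,360),(401,252)),
"soap_top":((364,336),(428,315)),
"carton_top":((323,280),(467,338)),
"tape":((220,342),(580,302)),
}
for k,(a,b) in pts.items():
    x,e=tri([ray(S,a),ray(D,b)]); print(k,x.round(4),np.round(e,4))
for k,a,b in [("Abase",(586,484),(306,240)),("Bbase",(314,240),(485,530)),("Cbase",(305,268),(496,455))]:
    print(k,plane(S,a,0).round(3),plane(D,b,0).round(3))
# tray corners
for n,f,cs in [("short S",S,[(398,247),(370,262),(432,297),(459,280)]),("long S",S,[(470,311),(443,326),(552,413),(584,390)]),
 ("short D",D,[(276,392),(325,368),(389,437),(334,467)]),("long D",D,[(257,271),(297,264),(335,333),(289,345)])]:
    for c in cs: print(n,c,plane(f,c,.012)[:2].round(3))
E
```

```text
A_headtop [0.5442 0.3711 0.1052] [0.0046 0.0046]
B_headtop [ 0.5513 -0.3415  0.0831] [0.0007 0.0007]
cap_top [ 0.6146 -0.259   0.0953] [0.0001 0.0001]
A_spout [0.5221 0.38   0.1045] [0.007 0.007]
B_spout [ 0.5251 -0.3434  0.0807] [0.0011 0.0011]
jar_top [0.6168 0.2576 0.0487] [0.0006 0.0006]
blue_top [0.7232 0.2493 0.0488] [0.0007 0.0007]
tumbler_rim [0.6506 0.1227 0.0805] [0.0001 0.0001]
soap_top [ 0.6447 -0.0037  0.0309] [0.0003 0.0003]
carton_top [ 0.6452 -0.128   0.0696] [0.0018 0.0018]
tape [ 0.8535 -0.0954  0.059 ] [0.0029 0.0029]
Abase [0.546 0.383 0.   ] [0.548 0.395 0.   ]
Bbase [ 0.547 -0.348  0.   ] [ 0.549 -0.351  0.   ]
Cbase [ 0.612 -0.268  0.   ] [ 0.612 -0.267  0.   ]
short S (398, 247) [ 0.428 -0.21 ]
short S (370, 262) [ 0.505 -0.198]
short S (432, 297) [ 0.474 -0.04 ]
short S (459, 280) [ 0.399 -0.052]
long S (470, 311) [0.443 0.03 ]
long S (443, 326) [0.508 0.034]
long S (552, 413) [0.5   0.277]
long S (584, 390) [0.426 0.274]
short D (276, 392) [ 0.39  -0.072]
short D (325, 368) [ 0.465 -0.047]
short D (389, 437) [ 0.5   -0.203]
short D (334, 467) [ 0.426 -0.223]
long D (257, 271) [0.426 0.274]
long D (297, 264) [0.501 0.274]
long D (335, 333) [0.502 0.03 ]
long D (289, 345) [0.43  0.026]
```

```bash
python3 - <<'E'
from h import *
S=load("a_scene")["frame"][:,:,::-1];D=load("a_side")["frame"][:,:,::-1]
a=cv2.resize(S[150:275,195:395],(800,500),interpolation=cv2.INTER_CUBIC)
b=cv2.resize(D[160:305,150:320],(704,600),interpolation=cv2.INTER_CUBIC)
cv2.imwrite("pics/trS.png",a);cv2.imwrite("pics/trD.png",b)
E
```

```text
(no output)
```

View pics/trS.png

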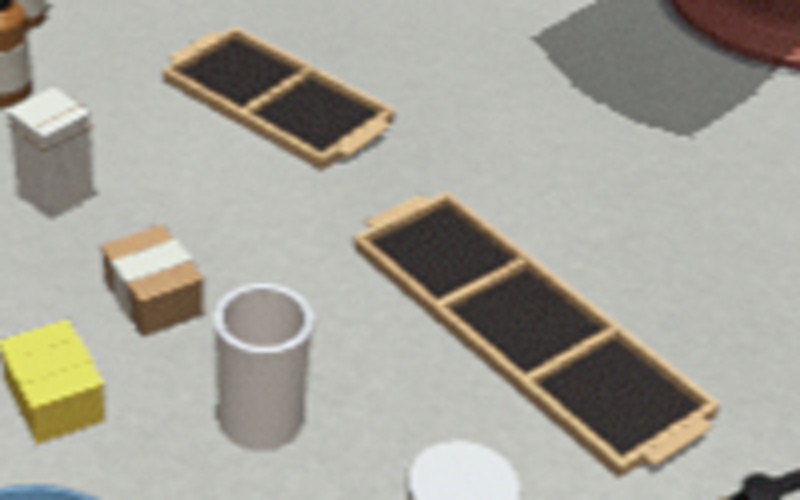

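View pics/trD.png

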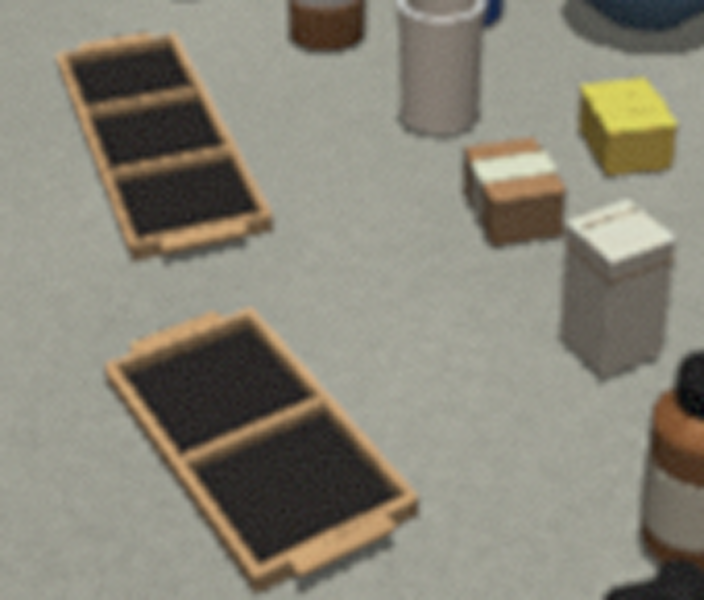

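Head tops triangulate to about 105 mm for A (scene (592,460)) and 83 mm for B (scene (312,222)). A is therefore the tall pump bottle and B the short one. Trays: short centre ≈(0.449,-0.128), turned a few degrees; long centre ≈(0.465,0.152), along y. I'll write a row-planning helper and move over the middle for wrist views.

```bash
cat >> h.py <<'E'
from scipy.spatial.transform import Rotation as R
def toolR(st):
    q=np.array(st["tool_rot"]); return R.from_quat([q[1],q[2],q[3],q[0]]).as_matrix()
def show(st):
    M=toolR(st); print("t",round(float(st["time"]),2),"tcp",np.round(st["tool_pos"],4),"w",round(float(st["gripper_width"]),3),"F",np.round(st["contact_force"],1))
    print(" x",M[:,0].round(3),"y",M[:,1].round(3),"z",M[:,2].round(3),"jawaz",round(float(np.degrees(np.arctan2(M[1,2],M[0,2]))),1),"j",np.round(st["joint_pos"],2))
def delta(st,target,M=None):
    M=toolR(st) if M is None else M
    return (M.T@(np.asarray(target,float)-st["tool_pos"])*100).round(2)
E
python3 - <<'E'
from h import *
from plant import *
st=state(); show(st)
print(delta(st,(0.45,-0.10,0.25)))
E
```

```text
t 0.15 tcp [ 0.1429 -0.6079  0.2303] w 1.001 F [0.4 0.8 0.3]
 x [-0.973 -0.229 -0.   ] y [-0.     0.002 -1.   ] z [ 0.229 -0.973 -0.002] jawaz -76.8 j [-1.46  0.05  1.61  0.    1.48 -0.12]
[-41.51  -1.89 -42.42]
```

```bash
python3 -m crank '[[[1,-4.1,-0.2,-4.2,0],[1,-4.1,-0.2,-4.2,0],[1,-4.1,-0.2,-4.2,0],[1,-4.1,-0.2,-4.2,0],[1,-4.1,-0.2,-4.2,0],[1,-4.1,-0.2,-4.2,0],[1,-4.1,-0.2,-4.2,0],[1,-4.1,-0.2,-4.2,0]]]'; python3 -m crank '[[[1,-4.1,-0.2,-4.2,0],[1,-4.1,-0.2,-4.2,0],[1,0,0,0,6.6],[1,0,0,0,6.6],[1,0,0,0,0]]]'
python3 - <<'E'
from h import *
from plant import *
show(state())
f=grab_frame("wrist");np.save("pics/b_wrist.npy",f,allow_pickle=True)
cv2.imwrite("pics/b_wrist.png",cv2.resize(f["frame"][:,:,::-1],(800,600),interpolation=cv2.INTER_CUBIC))
E
```

```text
time: 1.15
tool_pos: [0.3859, -0.2045, 0.2472]
tool_rot: [-0.081, 0.081, -0.702, 0.703]
contact_force: [1.5, -0.8, -0.6]
gripper_width: 1.001
time: 1.78
tool_pos: [0.4459, -0.1054, 0.2509]
tool_rot: [0.001, -0.001, 0.707, -0.707]
contact_force: [0.4, -0.2, -0.3]
gripper_width: 0.996
t 1.77 tcp [ 0.4459 -0.1054  0.2509] w 0.996 F [ 0.4 -0.2 -0.3]
 x [-1.    -0.002  0.001] y [-0.001  0.    -1.   ] z [ 0.002 -1.    -0.   ] jawaz -89.9 j [-0.39 -0.37  1.96  0.    1.56  1.17]
```

View pics/b_wrist.png

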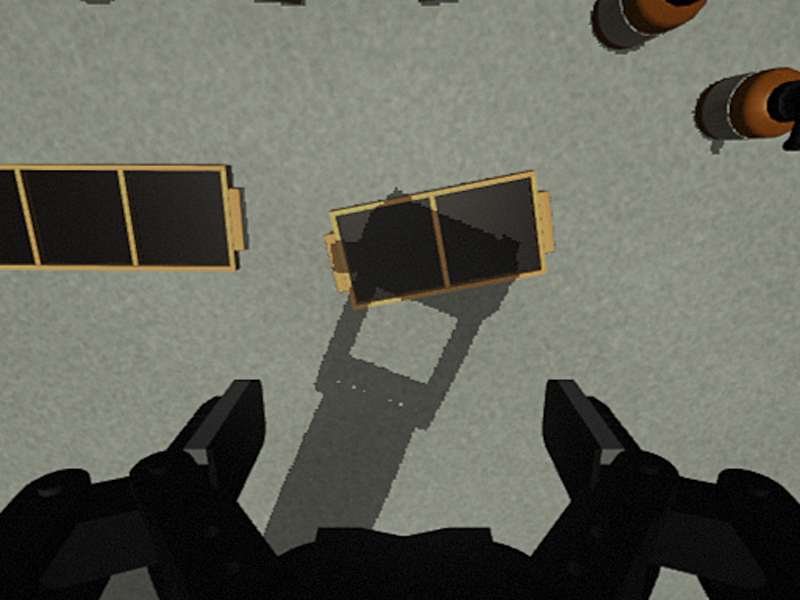

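The wrist view shows the short tray with outer corners at (330,211), (535,172), (546,271), (353,307), the right part of the long tray at (0–236,165–270), and the cap and short bottles at the upper right. I'll move out toward the soap for the next view.

```bash
python3 -m crank '[[[1,-4,0,-4,0],[1,-4,0,-4,0],[1,-3,0,-5,0],[1,0,0,0,0],[1,0,0,0,0]]]'
python3 - <<'E'
from h import *
from plant import *
show(state())
f=grab_frame("wrist");np.save("pics/c_wrist.npy",f,allow_pickle=True)
cv2.imwrite("pics/c_wrist.png",cv2.resize(f["frame"][:,:,::-1],(800,600),interpolation=cv2.INTER_CUBIC))
b=load("b_wrist");S=load("a_scene");D=load("a_side")
print([plane(b,p,.012)[:2].round(4) for p in [(330,211),(535,172),(546,271),(353,307)]])
print([tri([ray(b,a),ray(S,c),ray(D,d)])[0].round(4) for a,c,d in [((330,211),(432,297),(325,368)),((535,172),(370,262),(389,437)),((546,271),(398,247),(334,467)),((353,307),(459,280),(276,392)), ((231,166),(443,326),(335,333)),((238,269),(470,311),(289,345))]])
E
```

```text
time: 2.45
tool_pos: [0.5557, 0.024, 0.2509]
tool_rot: [-0.0, 0.001, -0.707, 0.707]
contact_force: [-0.8, 0.3, 0.4]
gripper_width: 0.993
t 2.45 tcp [0.5557 0.024  0.2509] w 0.993 F [-0.8  0.3  0.4]
 x [-1.    -0.001  0.001] y [-0.001 -0.    -1.   ] z [ 0.001 -1.     0.   ] jawaz -89.9 j [-0.09 -0.12  1.75 -0.    1.51  1.48]
[array([ 0.4725, -0.0466]), array([ 0.5029, -0.207 ]), array([ 0.4237, -0.2227]), array([ 0.3921, -0.0626])]
[array([ 0.4691, -0.0445,  0.0076]), array([ 0.5017, -0.2041,  0.0099]), array([ 0.4238, -0.2204,  0.0077]), array([ 0.3904, -0.0613,  0.0032]), array([0.5051, 0.0312, 0.009 ]), array([0.431 , 0.0284, 0.0091])]
```

View pics/c_wrist.png

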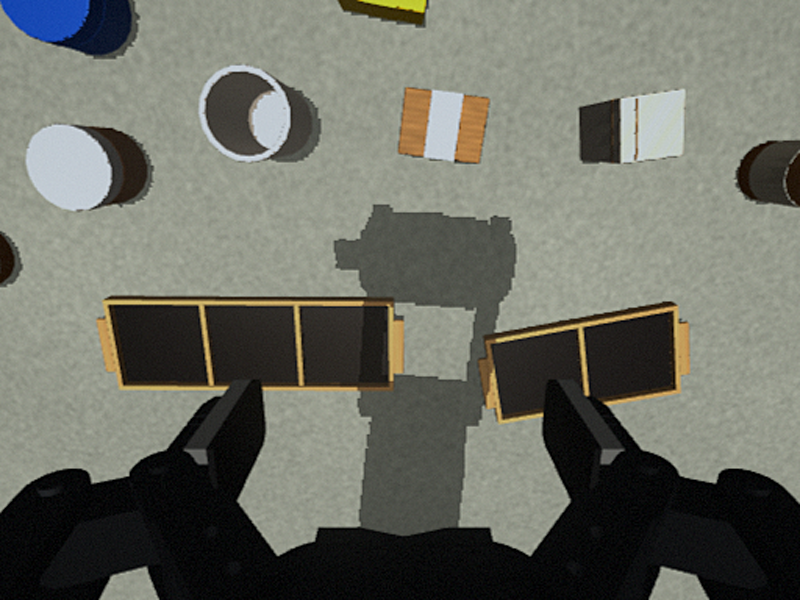

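This view is directly over the stock. The brown soap is at (443,125) with its 60 mm side left-right and a cream band; the yellow look-alike is at (385,8). Tumbler rim is at (245,113), white jar lid at (70,167), carton at (655,125). The long tray's outer corners are (106,299), (394,299), (392,387), (121,389). Next come masks and triangulation for the soap, tumbler, jar and trays.

```bash
python3 - <<'E'
from h import *
b=load("b_wrist");c=load("c_wrist");S=load("a_scene");D=load("a_side")
img=c["frame"]
big=cv2.resize(img[40:120,0:330][:,:,::-1],None,fx=2.4,fy=2.4,interpolation=cv2.INTER_CUBIC)
# soap corners wrist (800 scale) : top face
W=[(404,87),(489,98),(481,163),(398,153)]
print("soap@.034",[plane(c,p,.034)[:2].round(4) for p in W])
hsv=cv2.cvtColor(img,cv2.COLOR_RGB2HSV)
m=((hsv[:,:,0]<20)&(hsv[:,:,1]>90)&(hsv[:,:,2]>60)).astype(np.uint8)
m[:, :250]=0;m[:,320:]=0;m[110:]=0;m[:50]=0
m=cv2.morphologyEx(m,cv2.MORPH_CLOSE,np.ones((25,25),np.uint8))
cs=max(cv2.findContours(m,cv2.RETR_EXTERNAL,cv2.CHAIN_APPROX_NONE)[0],key=cv2.contourArea)
r=cv2.minAreaRect(cs);print("rect raw",r, (np.array(cv2.boxPoints(r))*1.5625).round(0).tolist())
P=np.array([plane(c,p,.034,1.0)[:2] for p in cv2.boxPoints(r)]);print(P.round(4).tolist(),P.mean(0))
# white lid / rim
for nm,box in [("jar",(10,90,75,140)),("tumb",(120,35,190,110))]:
    x0,y0,x1,y1=box
    g=img.astype(int);mm=((g.min(2)>150)).astype(np.uint8);q=np.zeros_like(mm);q[y0:y1,x0:x1]=mm[y0:y1,x0:x1]
    k=max(cv2.findContours(q,cv2.RETR_EXTERNAL,cv2.CHAIN_APPROX_NONE)[0],key=cv2.contourArea)
    e=cv2.fitEllipse(cv2.convexHull(k));print(nm,e)
    z={"jar":.052,"tumb":.085}[nm]
    print(plane(c,e[0],z,1.0).round(4))
E
```

```text
soap@.034 [array([0.6709, 0.024 ]), array([ 0.6639, -0.0355]), array([ 0.62  , -0.0321]), array([0.6269, 0.0283])]
rect raw ((283.0655212402344, 80.00872802734375), (54.1871223449707, 42.688873291015625), 7.594643592834473) [[396.0, 152.0], [405.0, 86.0], [489.0, 98.0], [480.0, 164.0]]
[[0.627, 0.0296], [0.6711, 0.0233], [0.664, -0.0354], [0.6193, -0.0314]] [ 0.6453546  -0.00349262]
jar ((43.225929260253906, 106.95952606201172), (49.21833038330078, 60.17436599731445), 135.65267944335938)
[0.6172 0.2567 0.052 ]
tumb ((155.793701171875, 71.93263244628906), (57.196678161621094, 64.09994506835938), 150.97515869140625)
[0.6508 0.1212 0.085 ]
```

```bash
python3 - <<'E'
from h import *
b=load("b_wrist");c=load("c_wrist");S=load("a_scene");D=load("a_side")
cs=[(486,339),(677,304),(680,391),(500,421)]; bs=[(330,211),(535,172),(546,271),(353,307)]
def rep(P):
    P=np.array(P);cen=P.mean(0);d=(P[0]-P[1]+P[3]-P[2]);print("centre",cen.round(4),"y-axis az",np.degrees(np.arctan2(d[1],d[0])).round(1),"len",np.linalg.norm(d/2).round(4),"wid",np.linalg.norm((P[0]+P[1]-P[2]-P[3])/2).round(4))
print("short c");rep([plane(c,p,.012)[:2] for p in cs]); print("short b");rep([plane(b,p,.012)[:2] for p in bs])
print("tri",[tri([ray(b,p),ray(c,q)])[0].round(4).tolist() for p,q in zip(bs,cs)])
print("long c");rep([plane(c,p,.012)[:2] for p in [(106,299),(392,299),(392,387),(121,389)]])
print("soap tri",[tri([ray(c,p),ray(S,q),ray(D,r)])[0].round(4).tolist() for p,q,r in [((489,98),(345,331),(444,307)),((481,163),(371,324),(411,309))]])
from plant import *
st=state();show(st);print(delta(st,(.645,-.003,.13)))
E
```

```text
short c
centre [ 0.4482 -0.1351] y-axis az 101.1 len 0.1622 wid 0.083
short b
centre [ 0.4478 -0.1347] y-axis az 101.0 len 0.1632 wid 0.0814
tri [[0.4727, -0.0468, 0.0122], [0.5031, -0.2084, 0.0081], [0.4241, -0.222, 0.0138], [0.3933, -0.0632, 0.0145]]
long c
centre [0.4673 0.1544] y-axis az 90.3 len 0.2407 wid 0.0833
soap tri [[0.665, -0.0253, 0.0469], [0.6191, -0.0178, 0.0479]]
t 2.5 tcp [0.5556 0.0235 0.2511] w 1.001 F [-0.4 -0.8 -0. ]
 x [-1. -0.  0.] y [-0. -0. -1.] z [ 0. -1.  0.] jawaz -90.0 j [-0.09 -0.12  1.75 -0.    1.51  1.48]
[-8.94 12.11  2.65]
```

The soap measures 60×44.5 mm at 34 mm height, centre (0.645,-0.003), long side at az −96.7°. Tray wall tops come out at about 12 mm. Candidates for the soap are the brown box at wrist (443,125) and the yellow one at (385,8); the brown one with the cream band matches. I'll confirm it in an enlarged crop while above it.

```bash
python3 -m crank '[[[1,-4.5,2,1.3,0],[1,-4.4,2,1.3,0],[1,0,4,0,6.7],[1,0,2,0,0],[1,0,0,0,0]]]'
python3 - <<'E'
from h import *
from plant import *
st=state();show(st);print(delta(st,(.645,-.003,.007)))
f=grab_frame("wrist");np.save("pics/d_wrist.npy",f,allow_pickle=True)
cv2.imwrite("pics/d_wrist.png",cv2.resize(f["frame"][100:340,100:420][:,:,::-1],(800,600),interpolation=cv2.INTER_CUBIC))
E
```

```text
time: 3.12
tool_pos: [0.6432, -0.0023, 0.1494]
tool_rot: [-0.042, 0.04, 0.706, -0.706]
contact_force: [0.0, 0.9, 0.5]
gripper_width: 0.999
t 3.12 tcp [ 0.6432 -0.0023  0.1494] w 0.999 F [0.  0.9 0.5]
 x [-0.993  0.116  0.004] y [-0.004  0.    -1.   ] z [-0.116 -0.993  0.   ] jawaz -96.6 j [-0.12  0.16  1.64 -0.    1.35  1.57]
[-0.24 14.24  0.05]
```

View pics/d_wrist.png

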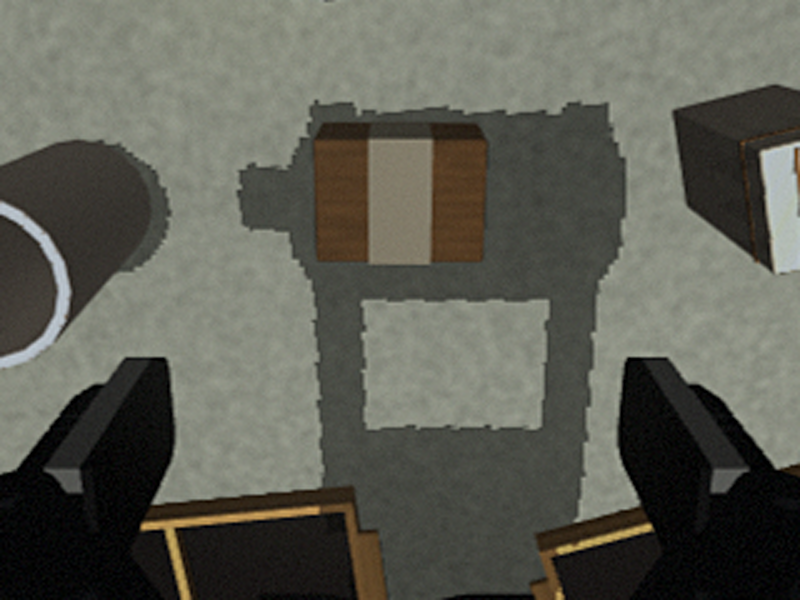

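The crop shows the brown box with its cream band, square to the jaws: its centre is column 400 and the finger midpoint is about 397. Descending and gripping.

```bash
python3 -m crank '[[[1,-0.2,4,0,0],[1,0,4,0,0],[1,0,3,0,0],[1,0,2,0,0],[1,0,1.2,0,0],[1,0,0,0,0]]]';python3 -m crank '[[[-1,0,0,0,0],[-1,0,0,0,0],[-1,0,0,0,0],[-1,0,0,0,0],[-1,0,0,0,0],[-1,0,0,0,0]]]'
python3 - <<'E'
from h import *
from plant import *
st=state();show(st)
f=grab_frame("side");np.save("pics/e_side.npy",f,allow_pickle=True)
cv2.imwrite("pics/e_side.png",cv2.resize(f["frame"][140:260,220:380][:,:,::-1],(800,600),interpolation=cv2.INTER_CUBIC))
E
```

```text
time: 3.92
tool_pos: [0.6471, -0.0019, 0.0096]
tool_rot: [0.041, -0.041, -0.706, 0.706]
contact_force: [-0.6, -0.3, -0.3]
gripper_width: 1.0
time: 4.68
tool_pos: [0.6486, -0.0021, 0.0113]
tool_rot: [0.04, -0.042, -0.706, 0.706]
contact_force: [1.3, -0.3, 5.8]
gripper_width: 0.688
t 4.67 tcp [ 0.6486 -0.0021  0.0113] w 0.688 F [ 1.3 -0.3  5.8]
 x [-0.993  0.116 -0.003] y [ 0.003 -0.    -1.   ] z [-0.116 -0.993  0.   ] jawaz -96.7 j [-0.12  0.32  1.7  -0.    1.12  1.57]
```

View pics/e_side.png

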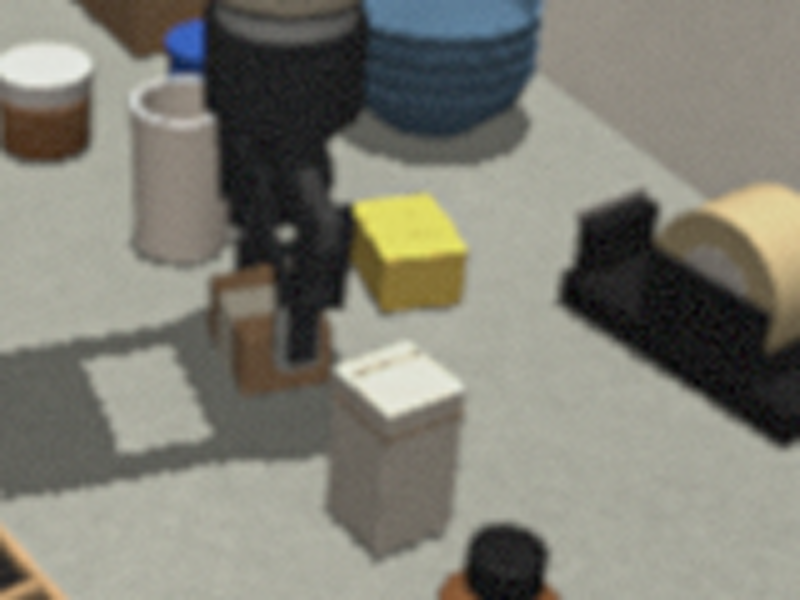

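The side view shows the soap between the fingers (opening 0.688, about 58.5 mm, consistent with 60). I'll lift it and compute the transfer.

```bash
python3 -m crank '[[[-1,0,-2,0,0],[-1,0,-4,0,0],[-1,0,-3,0,0],[-1,0,0,0,-9],[-1,0,0,0,-8.7],[-1,0,0,0,0]]]'
python3 - <<'E'
from h import *
from plant import *
st=state();show(st);print(delta(st,(.4438,-.095,.095)))
E
```

```text
time: 5.48
tool_pos: [0.6468, -0.0019, 0.0999]
tool_rot: [0.067, -0.067, 0.704, -0.704]
contact_force: [-0.6, 0.2, -0.7]
gripper_width: 0.689
t 5.47 tcp [ 0.6468 -0.0019  0.0999] w 0.689 F [-0.6  0.2 -0.7]
 x [-0.982 -0.19  -0.   ] y [ 0.  0. -1.] z [ 0.19  -0.982 -0.   ] jawaz -79.1 j [-0.12  0.21  1.67  0.    1.26  1.26]
[21.69  0.49  5.3 ]
```

```bash
python3 -m crank '[[[-1,4.4,0,1.1,0],[-1,4.4,0,1.1,0],[-1,4.4,0,1.1,0],[-1,4.4,0,1,0],[-1,4.1,0,1,0],[-1,0,0,0,0],[-1,0,0,0,0]]]'
python3 - <<'E'
from h import *
from plant import *
st=state();show(st);print(delta(st,(.4438,-.095,.0165)))
f=grab_frame("wrist");np.save("pics/g_wrist.npy",f,allow_pickle=True)
cv2.imwrite("pics/g_wrist.png",cv2.resize(f["frame"][:,:,::-1],(800,600),interpolation=cv2.INTER_CUBIC))
E
```

```text
time: 6.35
tool_pos: [0.4446, -0.0955, 0.0999]
tool_rot: [-0.068, 0.067, -0.704, 0.704]
contact_force: [0.4, 0.1, -0.8]
gripper_width: 0.686
t 6.35 tcp [ 0.4446 -0.0955  0.0999] w 0.686 F [ 0.4  0.1 -0.8]
 x [-0.982 -0.19  -0.001] y [ 0.001 -0.    -1.   ] z [ 0.19  -0.982  0.   ] jawaz -79.1 j [-0.38 -0.25  2.12  0.    1.27  1.  ]
[ 0.08  8.34 -0.07]
```

View pics/g_wrist.png

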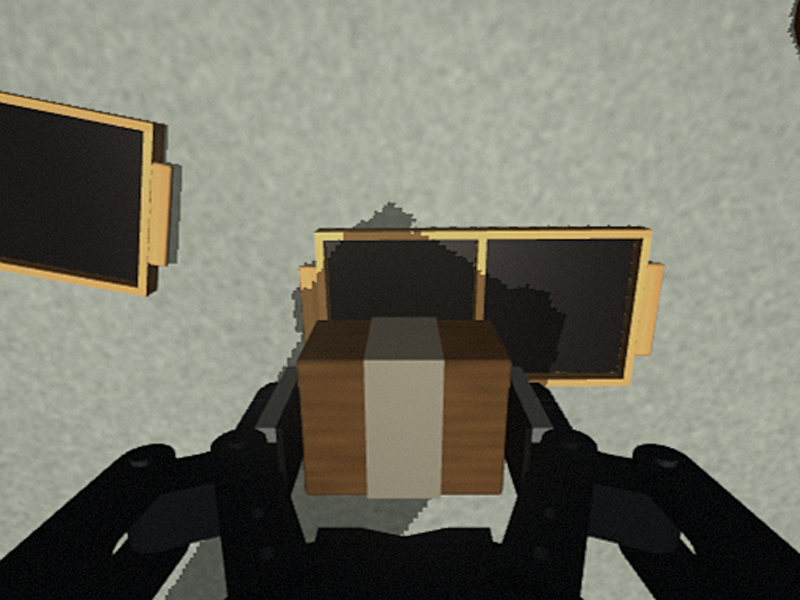

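The picture shows the soap held level between the pads, above the tray's left compartment (325–478). Lowering.

```bash
python3 -m crank '[[[-1,0.1,3,0,0],[-1,0,3,0,0],[-1,0,1.4,0,0],[-1,0,0.4,0,0],[-1,0,0.3,0,0],[-1,0,0,0,0],[-1,0,0,0,0]]]'
python3 - <<'E'
from h import *
from plant import *
st=state();show(st);print(delta(st,(.4438,-.095,.0155)))
E
```

```text
time: 7.28
tool_pos: [0.4438, -0.0959, 0.0192]
tool_rot: [-0.068, 0.067, -0.704, 0.704]
contact_force: [0.7, -0.2, -1.8]
gripper_width: 0.684
t 7.28 tcp [ 0.4438 -0.0959  0.0192] w 0.684 F [ 0.7 -0.2 -1.8]
 x [-0.982 -0.191 -0.001] y [ 0.002 -0.001 -1.   ] z [ 0.191 -0.982  0.001] jawaz -79.0 j [-0.38 -0.12  2.17  0.    1.1   1.  ]
[-0.02  0.37 -0.09]
```

```bash
python3 -m crank '[[[-1,0,0.2,0,0],[-1,0,0,0,0]]]'; python3 -m crank '[[[-1,0,0.15,0,0],[-1,0,0,0,0]]]'
```

```text
time: 7.52
tool_pos: [0.443, -0.0956, 0.0163]
tool_rot: [-0.068, 0.068, -0.704, 0.704]
contact_force: [-0.6, 0.5, -1.4]
gripper_width: 0.684
time: 7.78
tool_pos: [0.4433, -0.0957, 0.0153]
tool_rot: [-0.068, 0.068, -0.704, 0.704]
contact_force: [-2.0, 0.3, 3.6]
gripper_width: 0.686
```

```bash
python3 -m crank '[[[0.45,0,0,0,0],[0.7,0,0,0,0],[1,0,0,0,0],[1,0,0,0,0],[1,0,-4,0,0],[1,0,-5,0,0],[1,0,-5,0,0],[1,0,0,0,0]]]'
python3 - <<'E'
from h import *
from plant import *
st=state();show(st);print(delta(st,(.60,.257,.20)))
f=grab_frame("wrist");np.save("pics/i_wrist.npy",f,allow_pickle=True)
cv2.imwrite("pics/i_wrist.png",cv2.resize(f["frame"][:,:,::-1],(800,600),interpolation=cv2.INTER_CUBIC))
E
```

```text
time: 8.78
tool_pos: [0.4462, -0.0968, 0.1602]
tool_rot: [-0.071, 0.065, -0.702, 0.705]
contact_force: [-0.3, -0.0, 0.3]
gripper_width: 1.001
t 8.78 tcp [ 0.4462 -0.0968  0.1602] w 1.001 F [-0.3 -0.   0.3]
 x [-0.981 -0.191 -0.009] y [ 0.01  -0.004 -1.   ] z [ 0.191 -0.982  0.006] jawaz -79.0 j [-0.38 -0.32  2.07  0.    1.38  1.  ]
[-21.9   -3.96 -31.76]
```

View pics/i_wrist.png

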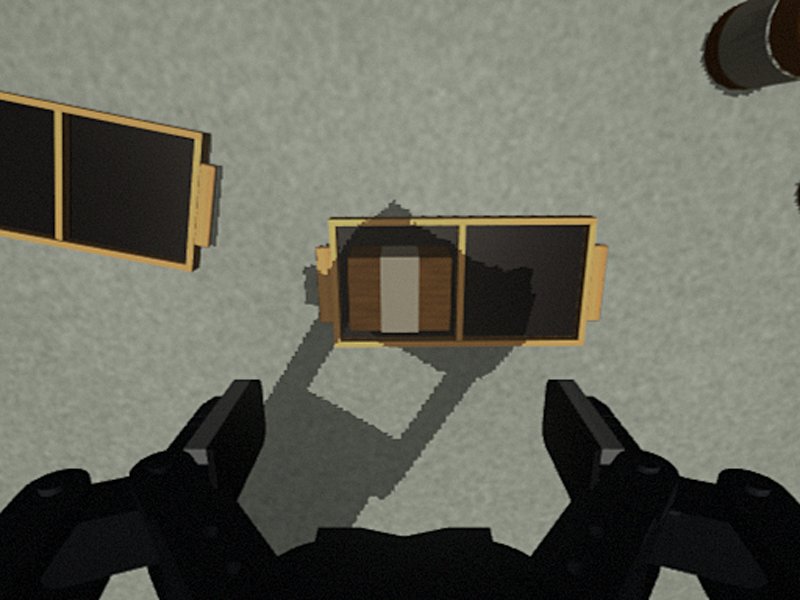

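The soap lies flat inside the left compartment (348–452, 246–332) clear of the walls. Next is the jar: white lid at scene (485,433), wrist-c (70,167); the blue one at scene (420,468) is excluded.

```bash
python3 -m crank '[[[1,-3.1,-1,-4.6,0],[1,-3.1,-1,-4.6,0],[1,-3.1,-1,-4.6,0],[1,-3.1,-1,-4.5,0],[1,-3.2,0,-4.5,0],[1,-3.2,0,-4.5,0],[1,-3.1,0,-4.5,0],[1,0,0,0,9]]]'
python3 -m crank '[[[1,0,0,0,2],[1,0,0,0,0]]]'
python3 - <<'E'
from h import *
from plant import *
st=state();show(st)
f=grab_frame("wrist");np.save("pics/j_wrist.npy",f,allow_pickle=True)
cv2.imwrite("pics/j_wrist.png",cv2.resize(f["frame"][:,:,::-1],(800,600),interpolation=cv2.INTER_CUBIC))
E
```

```text
time: 9.82
tool_pos: [0.5967, 0.2612, 0.1912]
tool_rot: [-0.011, 0.014, -0.707, 0.707]
contact_force: [-0.2, 0.2, -0.0]
gripper_width: 0.996
time: 10.07
tool_pos: [0.5967, 0.2578, 0.1934]
tool_rot: [0.0, 0.001, -0.707, 0.707]
contact_force: [0.6, -0.0, -1.0]
gripper_width: 1.001
t 10.07 tcp [0.5967 0.2578 0.1934] w 1.001 F [ 0.6 -0.  -1. ]
 x [-1.    -0.002  0.002] y [-0.002 -0.001 -1.   ] z [ 0.002 -1.     0.001] jawaz -89.9 j [ 0.29  0.14  1.59 -0.    1.42  1.86]
```

View pics/j_wrist.png

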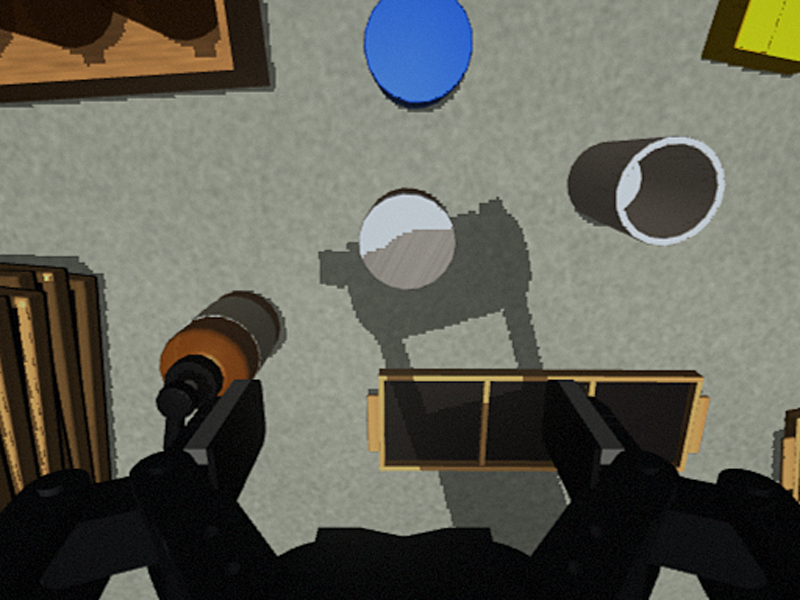

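The white jar lid is centred at (407,241); the blue one is behind it at (418,45). The tumbler rim is at (670,190), and the tall bottle at about (235,330) with its spout pointing down (toward the robot). I'll triangulate the jar and tumbler tops across wrist views c and j, and refine the long tray.

```bash
python3 - <<'E'
from h import *
from plant import *
j=load("j_wrist");c=load("c_wrist")
img=j["frame"]
def ell(box,thr):
    x0,y0,x1,y1=box;mm=((img.min(2)>thr)).astype(np.uint8);q=np.zeros_like(mm);q[y0:y1,x0:x1]=mm[y0:y1,x0:x1]
    k=max(cv2.findContours(q,cv2.RETR_EXTERNAL,cv2.CHAIN_APPROX_NONE)[0],key=cv2.contourArea)
    return cv2.fitEllipse(cv2.convexHull(k))
e=ell((390,85,470,160),170);print("rim",e,plane(j,e[0],.085,1.).round(4))
print("tumbler tri",tri([ray(j,e[0],1.),ray(c,(155.8,71.9),1.)]))
pj=(407,241)
print("jar",plane(j,pj,.052).round(4)," tri",tri([ray(j,pj),ray(c,(43.2,107.0),1.)]))
P=np.array([plane(j,p,.012)[:2] for p in [(380,372),(701,373),(685,471),(380,469)]]);print("long",P.round(4).tolist(),P.mean(0).round(4))
st=state();print(delta(st,(.617,.257,.013)))
E
```

```text
rim ((428.8377380371094, 121.76873016357422), (63.10360336303711, 73.90843200683594), 44.05535888671875) [0.6506 0.1202 0.085 ]
tumbler tri (array([0.65075184, 0.12085824, 0.08622783]), [np.float64(3.208781270106732e-05), np.float64(3.208781270104211e-05)])
jar [0.6177 0.256  0.052 ]  tri (array([0.61753329, 0.25606349, 0.05283948]), [np.float64(0.0003207973794051109), np.float64(0.0003207973794051083)])
long [[0.5106, 0.2755], [0.51, 0.0347], [0.423, 0.0313], [0.4248, 0.2766]] [0.4671 0.1545]
[-2.04 18.09  0.07]
```

```bash
python3 -m crank '[[[1,-2,4,0.1,0],[1,0,5,0,0],[1,0,4,0,0],[1,0,2,0,0],[1,0,0,0,0],[1,0,0,0,0]]]'
python3 - <<'E'
from h import *
from plant import *
st=state();show(st);print(delta(st,(.617,.256,.012)))
E
```

```text
time: 10.88
tool_pos: [0.6189, 0.2577, 0.0473]
tool_rot: [0.001, 0.001, 0.707, -0.707]
contact_force: [-0.0, -0.9, 0.7]
gripper_width: 0.999
t 10.88 tcp [0.6189 0.2577 0.0473] w 0.999 F [-0.  -0.9  0.7]
 x [-1.    -0.    -0.004] y [ 0.004  0.001 -1.   ] z [ 0.    -1.    -0.001] jawaz -90.0 j [0.28 0.32 1.63 0.   1.19 1.85]
[0.2  3.53 0.18]
```

```bash
python3 -m crank '[[[1,0.2,1.8,0.2,0],[1,0.1,1.7,0,0],[1,0,0,0,0],[-1,0,0,0,0],[-1,0,0,0,0],[-1,0,0,0,0],[-1,0,0,0,0],[-1,0,0,0,0]]]'
python3 - <<'E'
from h import *
from plant import *
st=state();show(st)
E
python3 -m crank '[[[-1,0,-2,0,0],[-1,0,-4,0,0],[-1,0,-4,0,0],[-1,0,0,0,0],[-1,0,0,0,0]]]'
python3 - <<'E'
from h import *
from plant import *
st=state();show(st)
f=grab_frame("wrist");np.save("pics/k_wrist.npy",f,allow_pickle=True)
cv2.imwrite("pics/k_wrist.png",cv2.resize(f["frame"][:,:,::-1],(800,600),interpolation=cv2.INTER_CUBIC))
E
```

```text
time: 11.88
tool_pos: [0.6149, 0.2556, 0.0106]
tool_rot: [0.001, 0.0, 0.707, -0.707]
contact_force: [0.5, 0.4, 3.0]
gripper_width: 0.675
t 11.88 tcp [0.6149 0.2556 0.0106] w 0.675 F [0.5 0.4 3. ]
 x [-1.    -0.    -0.001] y [ 0.001  0.    -1.   ] z [ 0. -1. -0.] jawaz -90.0 j [0.28 0.36 1.65 0.   1.13 1.85]
time: 12.5
tool_pos: [0.6135, 0.2552, 0.1092]
tool_rot: [0.0, 0.001, -0.707, 0.707]
contact_force: [-1.1, 0.0, -2.2]
gripper_width: 0.679
t 12.5 tcp [0.6135 0.2552 0.1092] w 0.679 F [-1.1  0.  -2.2]
 x [-1.    -0.     0.001] y [-0.001 -0.    -1.   ] z [ 0. -1.  0.] jawaz -90.0 j [ 0.28  0.24  1.61 -0.    1.29  1.85]
```

View pics/k_wrist.png

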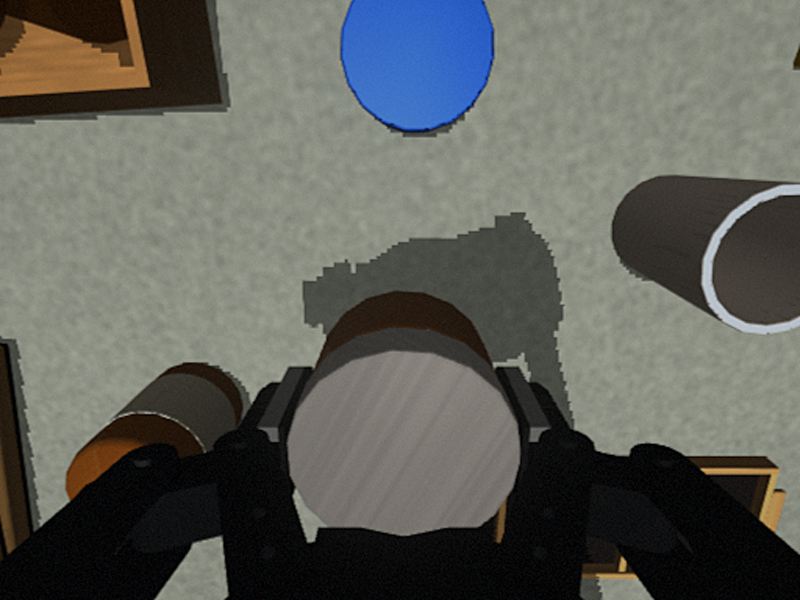

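The jar is held level (lid (405,445) between the pads, opening 0.679). I'll carry it to the middle compartment of the long tray.

```bash
python3 -m crank '[[[-1,3.7,0,2.5,0],[-1,3.7,0,2.5,0],[-1,3.7,0,2.5,0],[-1,3.8,0,2.5,0],[-1,0,0,0,0],[-1,0,0,0,0]]]'
python3 - <<'E'
from h import *
from plant import *
st=state();show(st);print(delta(st,(.4645,.1545,.0156)))
f=grab_frame("wrist");np.save("pics/l_wrist.npy",f,allow_pickle=True)
cv2.imwrite("pics/l_wrist.png",cv2.resize(f["frame"][:,:,::-1],(800,600),interpolation=cv2.INTER_CUBIC))
E
```

```text
time: 13.3
tool_pos: [0.4648, 0.1552, 0.1088]
tool_rot: [0.0, 0.001, -0.707, 0.707]
contact_force: [0.7, 0.3, -1.8]
gripper_width: 0.677
t 13.3 tcp [0.4648 0.1552 0.1088] w 0.677 F [ 0.7  0.3 -1.8]
 x [-1.    -0.     0.001] y [-0.001 -0.    -1.   ] z [ 0. -1.  0.] jawaz -90.0 j [ 0.17 -0.17  2.03  0.    1.27  1.74]
[0.02 9.32 0.07]
```

View pics/l_wrist.png

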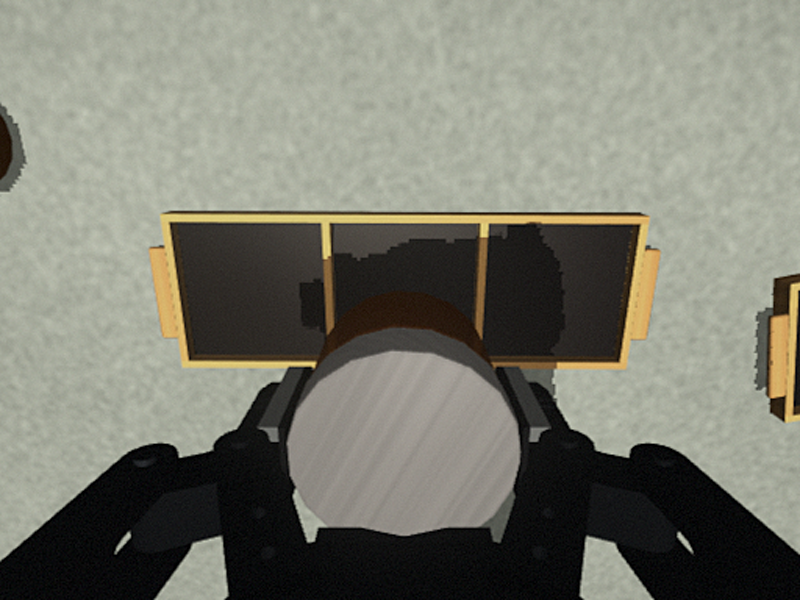

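The tray frame here is (164,213)–(648,215)–(625,367)–(184,365), with the jar lined up on the middle compartment. Lowering.

```bash
python3 - <<'E'
from h import *
l=load("l_wrist");P=np.array([plane(l,p,.012)[:2] for p in [(164,213),(648,215),(625,367),(184,365)]]);print(P.mean(0).round(4))
E
python3 -m crank '[[[-1,0,3,0,0],[-1,0,3,0,0],[-1,0,1.5,0,0],[-1,0,0.8,0,0],[-1,0,0.4,0,0],[-1,0,0,0,0],[-1,0,0,0,0]]]'
```

```text
[0.4664 0.1546]
time: 14.22
tool_pos: [0.4661, 0.1555, 0.0237]
tool_rot: [0.001, 0.0, 0.707, -0.707]
contact_force: [-0.2, 0.8, -1.9]
gripper_width: 0.676
```

```bash
python3 -m crank '[[[-1,0.1,0.5,0.1,0],[-1,0,0.2,0,0],[-1,0,0,0,0]]]';python3 -m crank '[[[-1,0,0.15,0,0],[-1,0,0,0,0]]]'
```

```text
time: 14.6
tool_pos: [0.464, 0.1543, 0.0155]
tool_rot: [0.0, 0.0, -0.707, 0.707]
contact_force: [0.1, -0.5, -2.0]
gripper_width: 0.674
time: 14.85
tool_pos: [0.4645, 0.1544, 0.0146]
tool_rot: [0.0, -0.0, 0.707, -0.707]
contact_force: [-0.9, 0.4, 0.8]
gripper_width: 0.671
```

```bash
python3 -m crank '[[[-1,0,0.05,0,0],[0.45,0,0,0,0],[0.7,0,0,0,0],[1,0,0,0,0],[1,0,0,0,0],[1,0,-4,0,0],[1,0,-5,0,0],[1,0,-5,0,0]]]'
python3 - <<'E'
from h import *
from plant import *
st=state();show(st);print(delta(st,(.62,.13,.19)))
f=grab_frame("wrist");np.save("pics/m_wrist.npy",f,allow_pickle=True)
cv2.imwrite("pics/m_wrist.png",cv2.resize(f["frame"][:,:,::-1],(800,600),interpolation=cv2.INTER_CUBIC))
E
```

```text
time: 15.85
tool_pos: [0.464, 0.1543, 0.155]
tool_rot: [0.0, 0.0, -0.707, 0.707]
contact_force: [0.7, 0.9, 0.1]
gripper_width: 0.999
t 15.85 tcp [0.464  0.1543 0.155 ] w 0.999 F [0.7 0.9 0.1]
 x [-1. -0.  0.] y [-0. -0. -1.] z [ 0. -1.  0.] jawaz -90.0 j [ 0.17 -0.22  2.    0.    1.36  1.74]
[-15.6   -3.51   2.43]
```

View pics/m_wrist.png

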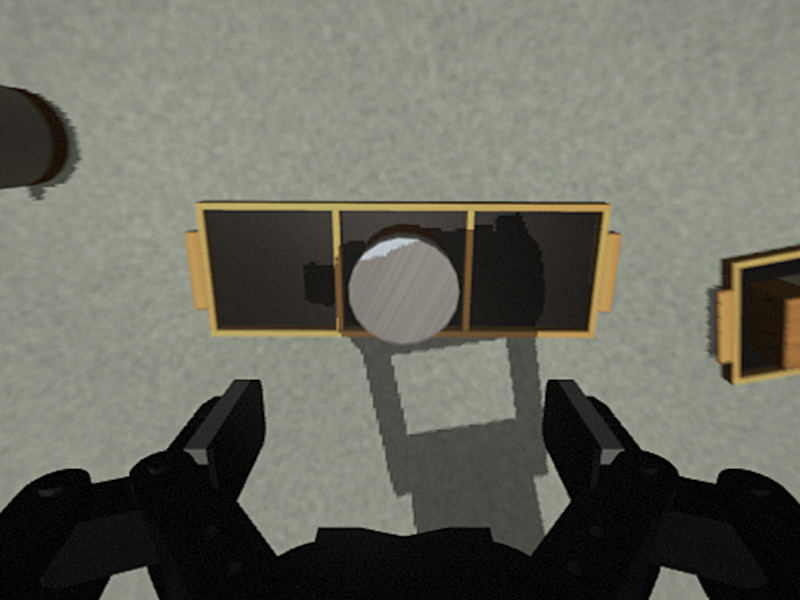

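The jar stands in the middle compartment (lid (404,290)) with clearance all round. Next, the tumbler.

```bash
python3 -m crank '[[[1,-4.6,-0.5,0.9,0],[1,-4.7,-0.5,0.8,0],[1,-4.7,0,0.8,0],[1,-4.7,0,0.9,0],[1,0,0,0,0],[1,0,0,0,0]]]'
python3 - <<'E'
from h import *
from plant import *
st=state();show(st);print(delta(st,(.6505,.1205,.045)))
f=grab_frame("wrist");np.save("pics/n_wrist.npy",f,allow_pickle=True)
cv2.imwrite("pics/n_wrist.png",cv2.resize(f["frame"][:,:,::-1],(800,600),interpolation=cv2.INTER_CUBIC))
E
```

```text
time: 16.65
tool_pos: [0.6507, 0.1205, 0.163]
tool_rot: [-0.0, -0.001, 0.707, -0.707]
contact_force: [-0.4, 0.3, -0.0]
gripper_width: 1.001
t 16.65 tcp [0.6507 0.1205 0.163 ] w 1.001 F [-0.4  0.3 -0. ]
 x [-1.    -0.     0.002] y [-0.002  0.    -1.   ] z [ 0. -1. -0.] jawaz -90.0 j [0.07 0.19 1.58 0.   1.37 1.64]
[-0.  11.8 -0. ]
```

View pics/n_wrist.png

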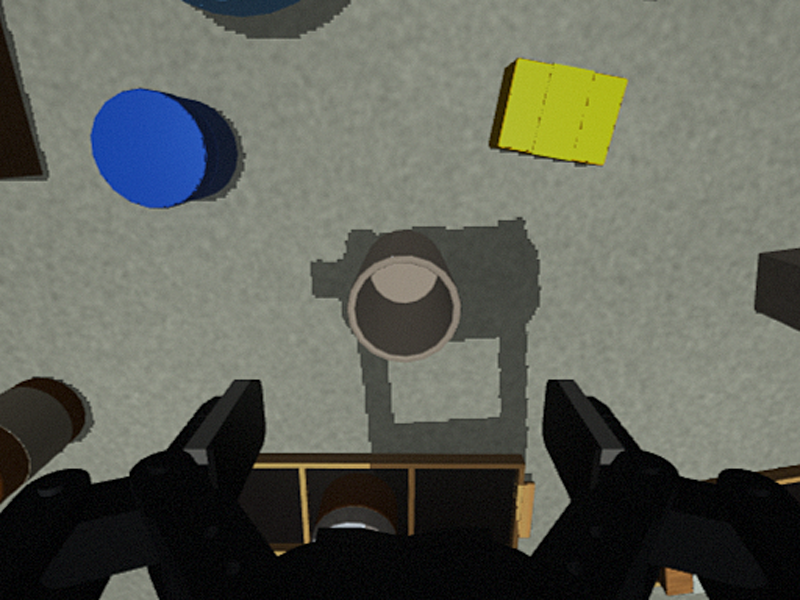

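The tumbler rim is at (404,308), centred between the fingers (403). Descending.

```bash
python3 -m crank '[[[1,0,4,0,0],[1,0,4,0,0],[1,0,2.5,0,0],[1,0,1,0,0],[1,0,0,0,0],[1,0,0,0,0]]]'
python3 - <<'E'
from h import *
from plant import *
st=state();show(st);print(delta(st,(.6505,.1205,.042)))
E
```

```text
time: 17.45
tool_pos: [0.6524, 0.1206, 0.0508]
tool_rot: [0.001, 0.001, 0.707, -0.707]
contact_force: [-0.4, -0.6, -0.3]
gripper_width: 1.003
t 17.45 tcp [0.6524 0.1206 0.0508] w 1.003 F [-0.4 -0.6 -0.3]
 x [-1.    -0.001 -0.003] y [ 0.003  0.    -1.   ] z [ 0.001 -1.    -0.   ] jawaz -90.0 j [0.07 0.3  1.65 0.   1.19 1.64]
[0.19 0.88 0.01]
```

```bash
python3 -m crank '[[[1,0.2,0.8,0,0],[1,0,0,0,0],[-1,0,0,0,0],[-1,0,0,0,0],[-1,0,0,0,0],[-1,0,0,0,0],[-1,0,0,0,0],[-1,0,0,0,0]]]'
python3 - <<'E'
from h import *
from plant import *
st=state();show(st)
E
python3 -m crank '[[[-1,0,-2,0,0],[-1,0,-4,0,0],[-1,0,-4,0,0],[-1,0,0,0,0],[-1,0,0,0,0]]]'
python3 - <<'E'
from h import *
from plant import *
st=state();show(st);print(delta(st,(.465,.2345,.145)))
f=grab_frame("wrist");np.save("pics/o_wrist.npy",f,allow_pickle=True)
a=cv2.resize(f["frame"][:,:,::-1],(400,300));f=grab_frame("side");b=cv2.resize(f["frame"][100:250,180:380][:,:,::-1],(400,300),interpolation=cv2.INTER_CUBIC)
cv2.imwrite("pics/o.png",np.hstack([a,b]))
E
```

```text
time: 18.45
tool_pos: [0.6499, 0.1205, 0.0414]
tool_rot: [0.001, 0.0, 0.707, -0.707]
contact_force: [1.3, -0.1, 2.8]
gripper_width: 0.634
t 18.45 tcp [0.6499 0.1205 0.0414] w 0.634 F [ 1.3 -0.1  2.8]
 x [-1.    -0.    -0.001] y [ 0.001  0.    -1.   ] z [ 0. -1. -0.] jawaz -90.0 j [0.07 0.31 1.66 0.   1.17 1.64]
time: 19.08
tool_pos: [0.6483, 0.1204, 0.1398]
tool_rot: [0.001, 0.001, -0.707, 0.707]
contact_force: [-0.9, 0.0, -2.6]
gripper_width: 0.63
t 19.07 tcp [0.6483 0.1204 0.1398] w 0.63 F [-0.9  0.  -2.6]
 x [-1.    -0.     0.002] y [-0.002 -0.    -1.   ] z [ 0. -1.  0.] jawaz -90.0 j [ 0.07  0.2   1.61 -0.    1.34  1.64]
[ 18.33  -0.49 -11.42]
```

View pics/o.png

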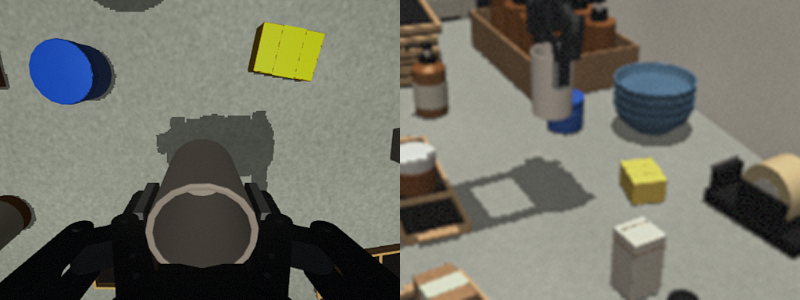

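The tumbler is held upright and clear of everything. I'll carry it to the far (+y) compartment.

```bash
python3 -m crank '[[[-1,4.5,0,-2.8,0],[-1,4.6,0,-2.9,0],[-1,4.6,0,-2.8,0],[-1,4.5,0,-2.9,0],[-1,0,0,0,0],[-1,0,0,0,0]]]'
python3 - <<'E'
from h import *
from plant import *
st=state();show(st);print(delta(st,(.466,.2345,.0465)))
f=grab_frame("wrist");np.save("pics/p_wrist.npy",f,allow_pickle=True)
cv2.imwrite("pics/p.png",cv2.resize(f["frame"][:,:,::-1],(800,600)))
E
```

```text
time: 19.92
tool_pos: [0.4668, 0.2341, 0.1397]
tool_rot: [0.0, 0.001, -0.707, 0.707]
contact_force: [0.0, -0.7, -1.5]
gripper_width: 0.634
t 19.93 tcp [0.4668 0.2341 0.1397] w 0.634 F [ 0.  -0.7 -1.5]
 x [-1.    -0.001  0.001] y [-0.001 -0.001 -1.   ] z [ 0.001 -1.     0.001] jawaz -89.9 j [ 0.32 -0.12  1.94 -0.    1.32  1.89]
[ 0.06  9.32 -0.05]
```

View pics/p.png

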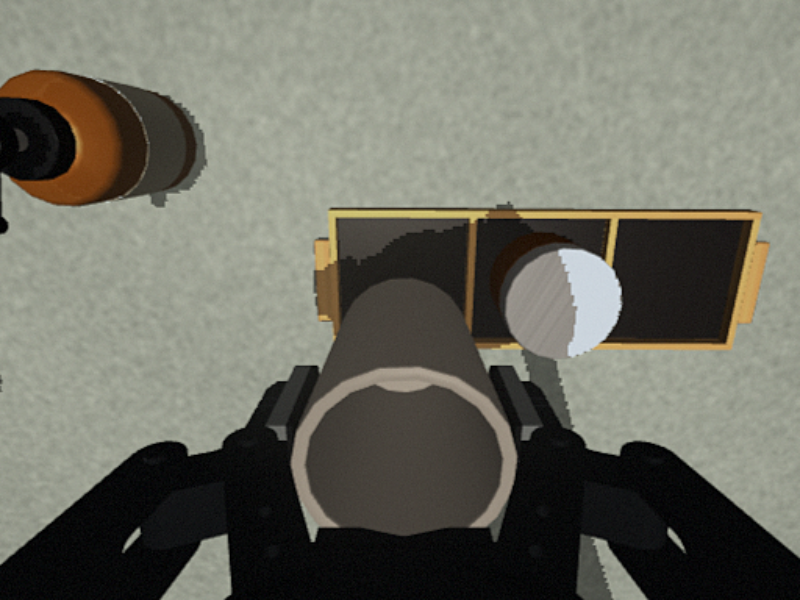

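The tumbler lines up with the left-in-view compartment (335–470); the jar is next to it at (560,300). Lowering.

```bash
python3 -m crank '[[[-1,0,3,0,0],[-1,0,3,0,0],[-1,0,1.5,0,0],[-1,0,0.8,0,0],[-1,0,0.4,0,0],[-1,0,0,0,0],[-1,0,0,0,0]]]'
python3 - <<'E'
from h import *
from plant import *
st=state();show(st);print(delta(st,(.466,.2345,.0458)))
E
```

```text
time: 20.85
tool_pos: [0.468, 0.2346, 0.0547]
tool_rot: [0.001, 0.0, 0.707, -0.707]
contact_force: [-0.4, -0.1, -2.2]
gripper_width: 0.632
t 20.85 tcp [0.468  0.2346 0.0547] w 0.632 F [-0.4 -0.1 -2.2]
 x [-1.    -0.    -0.002] y [ 0.002  0.001 -1.   ] z [ 0.    -1.    -0.001] jawaz -90.0 j [ 0.32 -0.01  1.99  0.    1.16  1.89]
[0.2  0.89 0.01]
```

```bash
python3 -m crank '[[[-1,0.2,0.5,0,0],[-1,0,0.25,0,0],[-1,0,0,0,0]]]';python3 -m crank '[[[-1,0,0.12,0,0],[-1,0,0,0,0]]]'
```

```text
time: 21.22
tool_pos: [0.4649, 0.2343, 0.0459]
tool_rot: [0.0, 0.0, -0.707, 0.707]
contact_force: [0.3, -0.4, -2.3]
gripper_width: 0.634
time: 21.48
tool_pos: [0.4656, 0.2344, 0.0454]
tool_rot: [0.0, 0.0, 0.707, -0.707]
contact_force: [-0.2, -1.2, -0.0]
gripper_width: 0.635
```

```bash
python3 -m crank '[[[-1,0,0.05,0,0],[0.35,0,0,0,0],[0.5,0,0,0,0],[0.6,0,0,0,0],[0.6,0,0,0,0],[0.6,0,-3,0,0],[0.6,0,-5,0,0],[1,0,-5,0,0]]]'
python3 - <<'E'
from h import *
from plant import *
st=state();show(st)
f=grab_frame("wrist");np.save("pics/q_wrist.npy",f,allow_pickle=True)
a=cv2.resize(f["frame"][:,:,::-1],(400,300));f=grab_frame("side");np.save("pics/q_side.npy",f,allow_pickle=True);b=cv2.resize(f["frame"][100:250,100:300][:,:,::-1],(400,300),interpolation=cv2.INTER_CUBIC)
cv2.imwrite("pics/q.png",np.hstack([a,b]))
E
```

```text
time: 22.48
tool_pos: [0.4648, 0.2342, 0.1756]
tool_rot: [0.0, 0.0, -0.707, 0.707]
contact_force: [0.5, 0.3, -0.7]
gripper_width: 0.982
t 22.48 tcp [0.4648 0.2342 0.1756] w 0.982 F [ 0.5  0.3 -0.7]
 x [-1.    -0.     0.001] y [-0.001 -0.    -1.   ] z [ 0. -1.  0.] jawaz -90.0 j [ 0.32 -0.16  1.91  0.    1.39  1.89]
```

View pics/q.png

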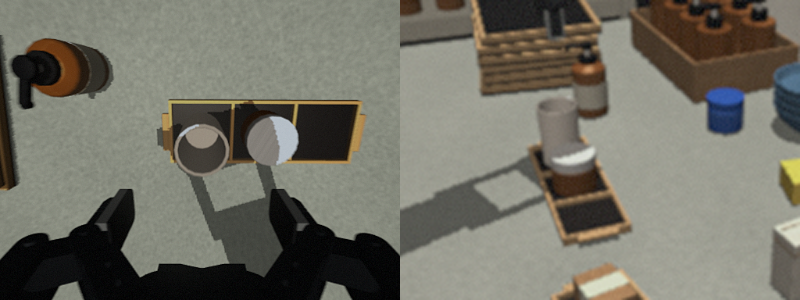

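The tumbler stands in the far compartment beside the jar, both upright. Next is the tall bottle, its spout pointing toward the robot and slightly left. I'll move over for a view.

```bash
python3 -m crank '[[[1,-2,-1.5,-4,0],[1,-2,-1.5,-4,0],[1,-1,-1,-4,0],[1,0,0,0,0],[1,0,0,0,0]]]'
python3 - <<'E'
from h import *
from plant import *
st=state();show(st)
f=grab_frame("wrist");np.save("pics/r_wrist.npy",f,allow_pickle=True)
cv2.imwrite("pics/r.png",cv2.resize(f["frame"][:,:,::-1],(800,600)))
E
```

```text
time: 23.2
tool_pos: [0.5147, 0.3538, 0.2134]
tool_rot: [0.0, 0.001, -0.707, 0.708]
contact_force: [-0.8, -0.5, -0.0]
gripper_width: 0.996
t 23.2 tcp [0.5147 0.3538 0.2134] w 0.996 F [-0.8 -0.5 -0. ]
 x [-1.    -0.001  0.002] y [-0.002 -0.001 -1.   ] z [ 0.001 -1.     0.001] jawaz -90.0 j [ 0.48  0.06  1.63 -0.    1.45  2.05]
```

View pics/r.png

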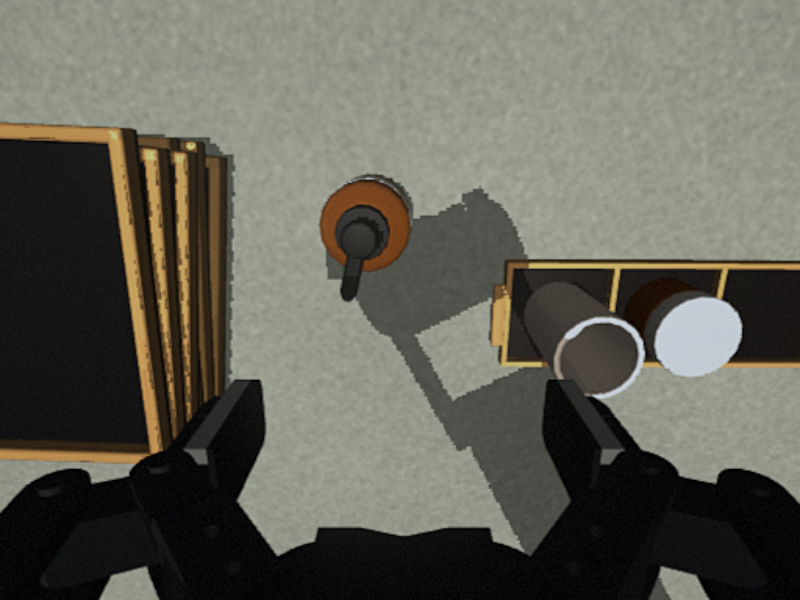

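The tall bottle's head is at (360,237), its spout tip at (349,297) and its amber shoulder circle at (365,225). The tray stack's right edge is at column 230. I'll locate them.

```bash
python3 - <<'E'
from h import *
from plant import *
r=load("r_wrist");j=load("j_wrist");S=load("a_scene")
h=plane(r,(360,237),.117);t=plane(r,(349,297),.114);print("head",h.round(4),"tip",t.round(4),"az",np.degrees(np.arctan2(*(t-h)[[1,0]])).round(1))
print("shoulder c@.07",plane(r,(365,225),.070).round(4))
print("tri head r,j", tri([ray(r,(360,237)),ray(j,(175,399))])[0].round(4), "r,S",tri([ray(r,(360,237)),ray(S,(602,427))])[0].round(4))
print("stack",[plane(r,(230,y),z).round(3).tolist() for y,z in ((250,0),(380,0))],plane(r,(205,250),.06).round(3),plane(r,(150,350),.09).round(3))
st=state()
E
```

```text
head [0.5465 0.3761 0.117 ] tip [0.5137 0.3831 0.114 ] az 168.0
shoulder c@.07 [0.5451 0.3771 0.07  ]
tri head r,j [0.5466 0.3765 0.1158] r,S [0.5453 0.3768 0.1111]
stack [[0.515, 0.486, 0.0], [0.406, 0.497, 0.0]] [0.528 0.479 0.06 ] [0.472 0.508 0.09 ]
```

Axis (0.546,0.3765), head top 0.116, spout az ≈168°. So the jaws should lie at −101°, with the TCP at about 0.047 so the palm clears the head.

```bash
python3 -m crank '[[[1,0,0,0,10.5],[1,0,0,0,0.5],[1,0,0,0,0]]]'
python3 - <<'E'
from h import *
from plant import *
st=state();show(st);print(delta(st,(.546,.3765,.047)))
E
```

```text
time: 23.62
tool_pos: [0.5151, 0.3536, 0.2143]
tool_rot: [0.067, -0.067, -0.704, 0.704]
contact_force: [-0.5, 0.6, 0.1]
gripper_width: 1.0
t 23.62 tcp [0.5151 0.3536 0.2143] w 1.0 F [-0.5  0.6  0.1]
 x [-0.982  0.189  0.   ] y [-0. -0. -1.] z [-0.189 -0.982  0.   ] jawaz -100.9 j [ 0.48  0.06  1.63 -0.    1.45  2.24]
[-2.61 16.73 -2.83]
```

```bash
python3 -m crank '[[[1,-2.6,1,-2.8,0],[1,0,4,0,0],[1,0,4,0,0],[1,0,3,0,0],[1,0,2,0,0],[1,0,0,0,0],[1,0,0,0,0]]]'
python3 - <<'E'
from h import *
from plant import *
st=state();show(st);print(delta(st,(.546,.3765,.047)))
f=grab_frame("wrist");a=cv2.resize(f["frame"][:,:,::-1],(400,300));f=grab_frame("scene");b=cv2.resize(f["frame"][190:340,280:480][:,:,::-1],(400,300),interpolation=cv2.INTER_CUBIC)
cv2.imwrite("pics/s.png",np.hstack([a,b]))
E
```

```text
time: 24.5
tool_pos: [0.5471, 0.3774, 0.0763]
tool_rot: [-0.067, 0.068, 0.704, -0.703]
contact_force: [-0.0, 0.0, -0.4]
gripper_width: 0.998
t 24.5 tcp [0.5471 0.3774 0.0763] w 0.998 F [-0.   0.  -0.4]
 x [-0.982  0.19  -0.002] y [ 0.002  0.001 -1.   ] z [-0.19  -0.982 -0.002] jawaz -101.0 j [ 0.49  0.28  1.63 -0.    1.23  2.25]
[0.1  2.93 0.11]
```

View pics/s.png

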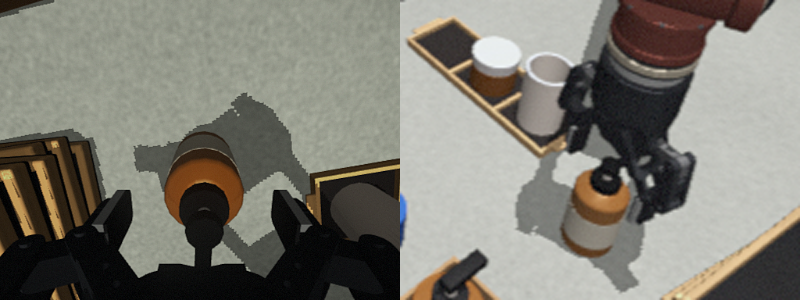

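The bottle is centred between the fingers with its spout toward the palm gap; the fingers are clear of the stack and the tumbler. Going down in small steps while watching the force.

```bash
python3 -m crank '[[[1,0.1,1.2,0.1,0],[1,0,1,0,0],[1,0,0,0,0]]]'; python3 -m crank '[[[1,0,0.4,0,0],[1,0,0.2,0,0],[1,0,0,0,0],[1,0,0,0,0]]]'
python3 - <<'E'
from h import *
from plant import *
st=state();show(st);print(delta(st,(.546,.3765,.047)))
E
```

```text
time: 24.98
tool_pos: [0.5437, 0.3755, 0.0506]
tool_rot: [0.069, -0.067, -0.703, 0.705]
contact_force: [0.4, 0.4, 0.1]
gripper_width: 1.0
time: 25.48
tool_pos: [0.545, 0.3762, 0.0468]
tool_rot: [-0.068, 0.068, 0.704, -0.704]
contact_force: [0.1, 0.6, -0.0]
gripper_width: 1.001
t 25.48 tcp [0.545  0.3762 0.0468] w 1.001 F [ 0.1  0.6 -0. ]
 x [-0.982  0.19  -0.   ] y [ 0.  0. -1.] z [-0.19  -0.982 -0.   ] jawaz -101.0 j [0.49 0.31 1.65 0.   1.18 2.25]
[-0.09 -0.02 -0.05]
```

```bash
python3 -m crank '[[[-1,-0.1,0,0,0],[-1,0,0,0,0],[-1,0,0,0,0],[-1,0,0,0,0],[-1,0,0,0,0],[-1,0,0,0,0]]]'; python3 -m crank '[[[-1,0,-1,0,0],[-1,0,-1,0,0],[-1,0,0,0,0]]]'
python3 - <<'E'
from h import *
from plant import *
st=state();show(st)
f=grab_frame("wrist");a=cv2.resize(f["frame"][:,:,::-1],(400,300));f=grab_frame("scene");b=cv2.resize(f["frame"][190:340,280:480][:,:,::-1],(400,300),interpolation=cv2.INTER_CUBIC)
cv2.imwrite("pics/t.png",np.hstack([a,b]))
E
```

```text
time: 26.22
tool_pos: [0.5464, 0.3762, 0.0472]
tool_rot: [-0.067, 0.068, 0.704, -0.704]
contact_force: [0.8, 1.4, 3.6]
gripper_width: 0.619
time: 26.6
tool_pos: [0.5463, 0.3761, 0.0676]
tool_rot: [-0.067, 0.068, 0.704, -0.704]
contact_force: [0.8, 0.4, -2.6]
gripper_width: 0.617
t 26.6 tcp [0.5463 0.3761 0.0676] w 0.617 F [ 0.8  0.4 -2.6]
 x [-0.982  0.19  -0.001] y [ 0.001  0.001 -1.   ] z [-0.19  -0.982 -0.001] jawaz -101.0 j [ 0.49  0.28  1.64 -0.    1.22  2.25]
```

View pics/t.png

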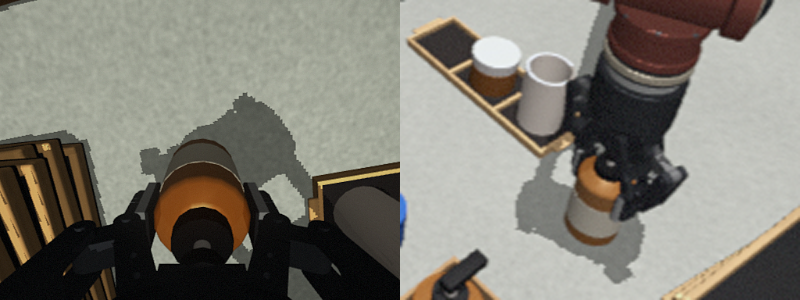

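The tall bottle is held and hangs straight (about 2.6 N, opening 0.617). Lifting high, then across to the free compartment of the short tray.

```bash
python3 -m crank '[[[-1,0,-4,0,0],[-1,0,-4.5,0,0],[-1,0,-4.5,0,0],[-1,0,0,0,-8],[-1,0,0,0,-8],[-1,0,0,0,-6],[-1,0,0,0,0]]]'
python3 - <<'E'
from h import *
from plant import *
st=state();show(st);print(delta(st,(.4556,-.1743,.195)))
E
```

```text
time: 27.58
tool_pos: [0.5455, 0.3757, 0.1958]
tool_rot: [-0.067, 0.068, -0.704, 0.704]
contact_force: [-0.3, -0.1, -3.3]
gripper_width: 0.617
t 27.57 tcp [0.5455 0.3757 0.1958] w 0.617 F [-0.3 -0.1 -3.3]
 x [-0.982 -0.19   0.001] y [-0.001 -0.001 -1.   ] z [ 0.19  -0.982  0.   ] jawaz -79.0 j [ 0.49  0.16  1.55 -0.    1.43  1.87]
[19.27  0.13 52.29]
```

```bash
python3 -m crank '[[[-1,1.6,0,4.3,0],[-1,1.6,0,4.4,0],[-1,1.6,0,4.4,0],[-1,1.6,0,4.4,0],[-1,1.6,0,4.4,0],[-1,1.6,0,4.4,0],[-1,1.6,0,4.4,0],[-1,1.6,0,4.4,0]]]';  python3 -m crank '[[[-1,1.6,0,4.4,0],[-1,1.6,0,4.3,0],[-1,1.6,0,4.3,0],[-1,1.6,0,4.3,0],[-1,0,0,0,0],[-1,0,0,0,0]]]'
python3 - <<'E'
from h import *
from plant import *
st=state();show(st);print(delta(st,(.4556,-.1743,.0525)))
f=grab_frame("wrist");np.save("pics/u_wrist.npy",f,allow_pickle=True)
cv2.imwrite("pics/u.png",cv2.resize(f["frame"][:,:,::-1],(800,600)))
E
```

```text
time: 28.58
tool_pos: [0.4868, 0.0055, 0.1965]
tool_rot: [-0.067, 0.067, -0.704, 0.704]
contact_force: [1.8, 0.0, -2.5]
gripper_width: 0.614
time: 29.32
tool_pos: [0.4575, -0.1747, 0.1963]
tool_rot: [0.067, -0.068, 0.704, -0.704]
contact_force: [0.0, 0.3, -3.4]
gripper_width: 0.616
t 29.32 tcp [ 0.4575 -0.1747  0.1963] w 0.616 F [ 0.   0.3 -3.4]
 x [-0.982 -0.19   0.   ] y [-0.     0.001 -1.   ] z [ 0.19  -0.982 -0.001] jawaz -79.1 j [-0.52 -0.26  1.96  0.    1.44  0.86]
[ 0.17 14.38 -0.07]
```

View pics/u.png

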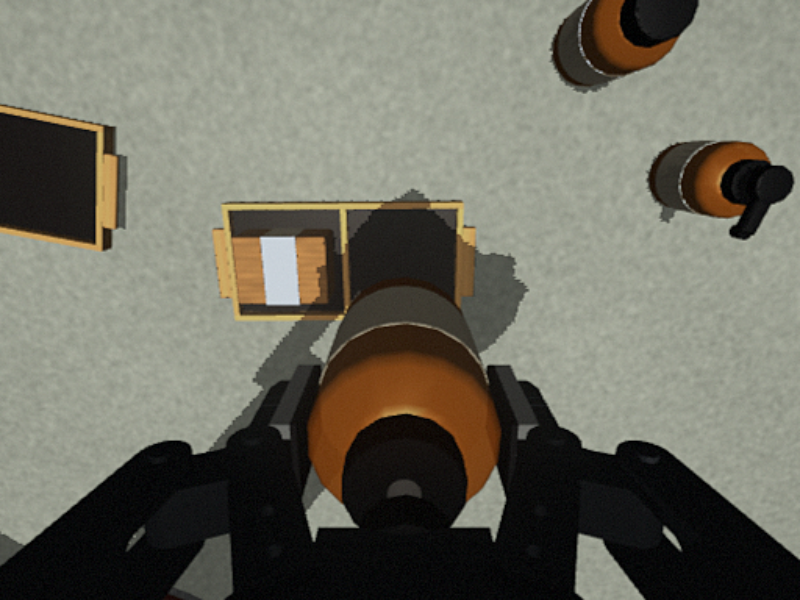

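The tall bottle hangs over the empty right compartment (349–458); the soap is at (280,270), flat. One quick check of the tray position from this view, then lowering.

```bash
python3 - <<'E'
from h import *
u=load("u_wrist");a=plane(u,(223,204),.012)[:2];b=plane(u,(463,202),.012)[:2];d=(a-b)/np.linalg.norm(a-b);n=np.array([d[1],-d[0]])
print(a,b,np.linalg.norm(a-b)); n=n if n[0]<0 else -n
print("comp-",(a+b)/2+n*.042-d*.04, "comp+",(a+b)/2+n*.042+d*.04)
E
python3 -m crank '[[[-1,0.1,4,0,0],[-1,0.1,4,-0.1,0],[-1,0,3,0,0],[-1,0,1.5,0,0],[-1,0,0.5,0,0],[-1,0,0,0,0],[-1,0,0,0,0]]]'
python3 - <<'E'
from h import *
from plant import *
st=state();show(st);print(delta(st,(.4556,-.1743,.0525)))
E
```

```text
[ 0.47204269 -0.04682232] [ 0.50423844 -0.2063137 ] 0.16270853205406605
comp- [ 0.45488596 -0.17408781] comp+ [ 0.43905606 -0.09566961]
time: 30.25
tool_pos: [0.4565, -0.1751, 0.0681]
tool_rot: [-0.069, 0.067, -0.703, 0.704]
contact_force: [0.6, 0.5, -2.0]
gripper_width: 0.617
t 30.25 tcp [ 0.4565 -0.1751  0.0681] w 0.617 F [ 0.6  0.5 -2. ]
 x [-0.982 -0.191 -0.002] y [ 0.002 -0.001 -1.   ] z [ 0.191 -0.982  0.002] jawaz -79.0 j [-0.52 -0.12  2.06  0.    1.19  0.86]
[ 0.08  1.56 -0.09]
```

```bash
python3 -m crank '[[[-1,0,0.8,-0.1,0],[-1,0,0.5,0,0],[-1,0,0.1,0,0],[-1,0,0,0,0]]]';python3 -m crank '[[[-1,0,0.12,0,0],[-1,0,0,0,0]]]'
```

```text
time: 30.75
tool_pos: [0.4552, -0.1735, 0.0524]
tool_rot: [0.068, -0.068, 0.704, -0.704]
contact_force: [-0.4, -0.4, -2.9]
gripper_width: 0.612
time: 31.0
tool_pos: [0.4553, -0.1736, 0.0514]
tool_rot: [-0.068, 0.068, -0.704, 0.704]
contact_force: [0.1, -0.7, -3.0]
gripper_width: 0.615
```

```bash
python3 -m crank '[[[-1,0,0.1,0,0],[-1,0,0,0,0]]]'
```

```text
time: 31.25
tool_pos: [0.4556, -0.1736, 0.0512]
tool_rot: [-0.068, 0.068, -0.704, 0.704]
contact_force: [-2.1, 1.0, 3.4]
gripper_width: 0.616
```

Contact made (force −3 → +3.4 N). Releasing and backing straight up.

```bash
python3 -m crank '[[[0.35,0,0,0,0],[0.6,0,0,0,0],[1,0,0,0,0],[1,0,0,0,0],[1,0,-3,0,0],[1,0,-4,0,0],[1,0,-5,0,0],[1,0,-4,0,0]]]'
python3 - <<'E'
from h import *
from plant import *
st=state();show(st)
f=grab_frame("wrist");np.save("pics/v_wrist.npy",f,allow_pickle=True)
a=cv2.resize(f["frame"][:,:,::-1],(400,300));f=grab_frame("side");np.save("pics/v_side.npy",f,allow_pickle=True);b=cv2.resize(f["frame"][180:380,150:400][:,:,::-1],(400,320),interpolation=cv2.INTER_CUBIC)[:300]
cv2.imwrite("pics/v.png",np.hstack([a,b]))
E
```

```text
time: 32.25
tool_pos: [0.4555, -0.1737, 0.2126]
tool_rot: [-0.068, 0.067, -0.703, 0.704]
contact_force: [0.1, -0.3, -1.1]
gripper_width: 0.997
t 32.25 tcp [ 0.4555 -0.1737  0.2126] w 0.997 F [ 0.1 -0.3 -1.1]
 x [-0.982 -0.191 -0.001] y [ 0.002 -0.001 -1.   ] z [ 0.191 -0.982  0.001] jawaz -79.0 j [-0.52 -0.28  1.95 -0.    1.47  0.86]
```

View pics/v.png

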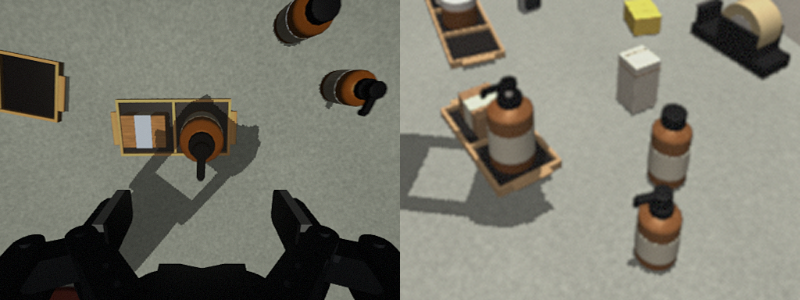

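The tall bottle stands upright in the right compartment, with the soap beside it. Now the short pump bottle at side (487,505).

```bash
python3 -m crank '[[[1,-3.1,0,4.2,0],[1,-3.1,0,4.2,0],[1,-3.1,0,4.2,0],[1,0,0,0,0],[1,0,0,0,0]]]'
python3 - <<'E'
from h import *
from plant import *
st=state();show(st)
f=grab_frame("wrist");np.save("pics/w_wrist.npy",f,allow_pickle=True)
cv2.imwrite("pics/w.png",cv2.resize(f["frame"][:,:,::-1],(800,600)))
E
```

```text
time: 32.98
tool_pos: [0.57, -0.2789, 0.209]
tool_rot: [0.067, -0.069, 0.704, -0.703]
contact_force: [-0.4, -0.5, -0.1]
gripper_width: 0.999
t 32.98 tcp [ 0.57   -0.2789  0.209 ] w 0.999 F [-0.4 -0.5 -0.1]
 x [-0.982 -0.191  0.002] y [-0.002  0.002 -1.   ] z [ 0.191 -0.982 -0.002] jawaz -79.0 j [-0.57  0.09  1.61  0.    1.44  0.81]
```

View pics/w.png

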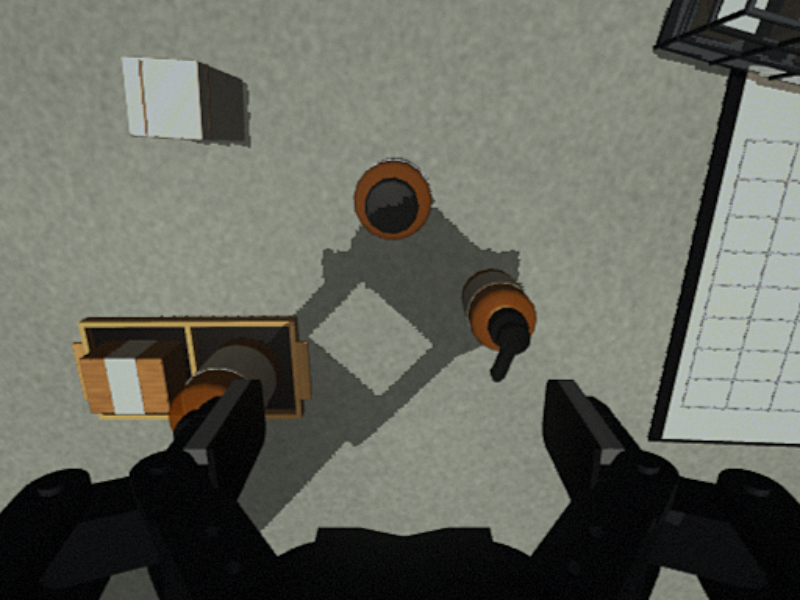

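The short pump bottle has its head at (511,328) and spout tip at (497,376). The cap bottle (no spout) is at (393,200), the carton at (165,97). Locating.

```bash
python3 - <<'E'
from h import *
from plant import *
w=load("w_wrist");v=load("v_wrist")
h=plane(w,(511,328),.090);t=plane(w,(497,377),.087);print("head",h.round(4),"tip",t.round(4),"az",np.degrees(np.arctan2(*(t-h)[[1,0]])).round(1))
print("shoulder@.055",plane(w,(502,317),.052).round(4))
print("tri w,v",tri([ray(w,(511,328)),ray(v,(751,178))])[0].round(4),"S",tri([ray(w,(511,328)),ray(load("a_scene"),(311,209))])[0].round(4),tri([ray(w,(511,328)),ray(load("a_side"),(490,470))])[0].round(4))
c=plane(w,(391,204),.098);print("cap",c.round(4))
st=state()
E
```

```text
head [ 0.5562 -0.3454  0.09  ] tip [ 0.5224 -0.3462  0.087 ] az -178.7
shoulder@.055 [ 0.5499 -0.3493  0.052 ]
tri w,v [ 0.5522 -0.3494  0.0837] S [ 0.5486 -0.3502  0.0729] [ 0.552  -0.3463  0.0826]
cap [ 0.6145 -0.263   0.098 ]
```

```bash
python3 - <<'E'
from h import *
f=load("w_wrist")["frame"][:,:,::-1];cv2.imwrite("pics/wc.png",cv2.resize(f[165:255,280:360],(640,720)[:2] if 0 else (528,594),interpolation=cv2.INTER_CUBIC))
E
```

```text
(no output)
```

View pics/wc.png

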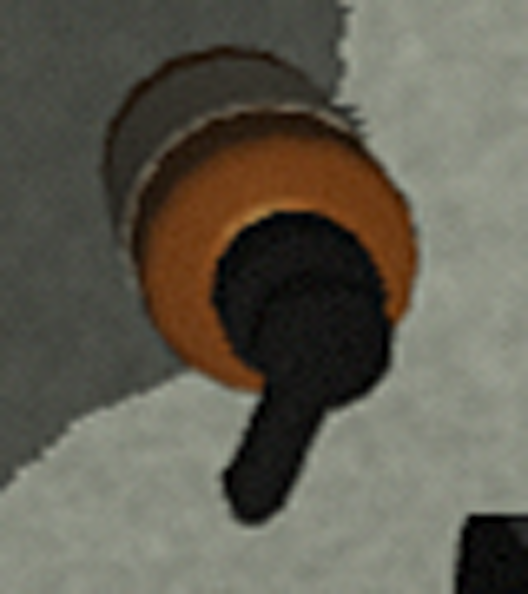

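```bash
python3 - <<'E'
from h import *
from plant import *
w=load("w_wrist")
h=plane(w,(328.8,216.2),.090,1.);t=plane(w,(317.5,240.5),.087,1.);print("head",h.round(4),"tip",t.round(4),"az",np.degrees(np.arctan2(*(t-h)[[1,0]])).round(1))
for z in (.062,.066,.07): print("collar",plane(w,(324.7,208.4),z,1.).round(4))
for z in (.048,.054): print("body",plane(w,(321.9,204.2),z,1.).round(4))
print("base far edge",plane(w,(280+228/6.6-.5,165+45/6.6-.5),0,1.).round(4))
st=state();show(st);print(delta(st,(.551,-.3475,.2)))
E
```

```text
head [ 0.5504 -0.3488  0.09  ] tip [ 0.5229 -0.3456  0.087 ] az 173.4
collar [ 0.5478 -0.3516  0.062 ]
collar [ 0.5491 -0.3504  0.066 ]
collar [ 0.5505 -0.3492  0.07  ]
body [ 0.5472 -0.3517  0.048 ]
body [ 0.5491 -0.3499  0.054 ]
base far edge [ 0.5703 -0.3459  0.    ]
t 33.02 tcp [ 0.5699 -0.2787  0.2097] w 1.0 F [-0.3  0.1  0.8]
 x [-0.982 -0.191  0.001] y [-0.001  0.001 -1.   ] z [ 0.191 -0.982 -0.001] jawaz -79.0 j [-0.57  0.09  1.61  0.    1.44  0.81]
[3.18 0.97 6.39]
```

```bash
python3 -m crank '[[[1,1.5,0,3.2,0],[1,1.5,0.5,3.3,0],[1,0,1,0,9],[1,0,1,0,8.6],[1,0,0,0,0],[1,0,0,0,0]]]'
python3 - <<'E'
from h import *
from plant import *
st=state();show(st);print(delta(st,(.5495,-.3495,.023)))
f=grab_frame("wrist");np.save("pics/x_wrist.npy",f,allow_pickle=True)
cv2.imwrite("pics/x.png",cv2.resize(f["frame"][:,:,::-1],(800,600)))
E
```

```text
time: 33.78
tool_pos: [0.5536, -0.3485, 0.1864]
tool_rot: [0.039, -0.04, -0.706, 0.706]
contact_force: [0.7, -0.0, 0.2]
gripper_width: 0.998
t 33.77 tcp [ 0.5536 -0.3485  0.1864] w 0.998 F [ 0.7 -0.   0.2]
 x [-0.994  0.112 -0.001] y [ 0.001 -0.001 -1.   ] z [-0.112 -0.994  0.001] jawaz -96.4 j [-0.68  0.15  1.59  0.    1.41  1.01]
[ 0.41 16.33  0.13]
```

View pics/x.png

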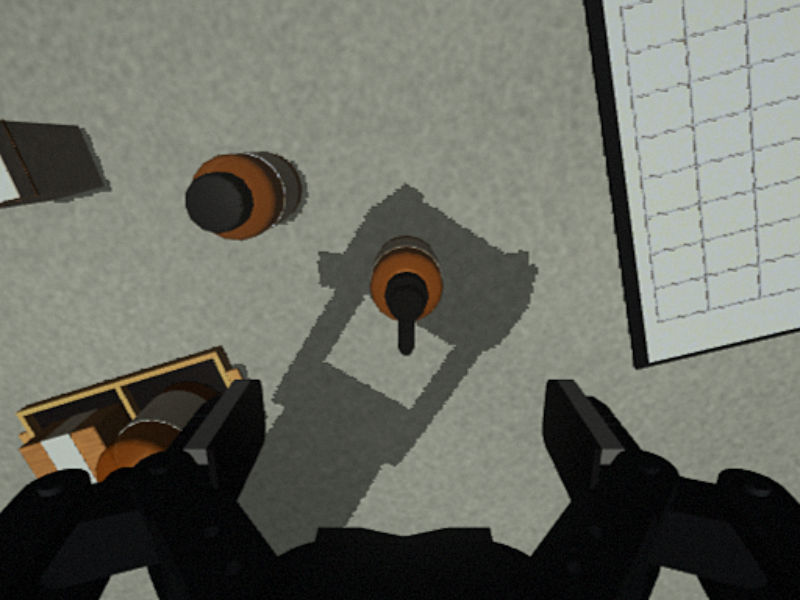

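The spout now points straight at the palm (head (407,297), tip (406,350)), so the jaws are across it. The short bottle is centred between the fingers (403) and the cap bottle at (240,195) is well clear. Quick two-view height check, then down.

```bash
python3 - <<'E'
from h import *
x=load("x_wrist");w=load("w_wrist")
print(tri([ray(x,(407,295)),ray(w,(328.8,216.2),1.)])[0].round(4), plane(x,(407,295),.09).round(4))
E
python3 -m crank '[[[1,0.2,4,0.1,0],[1,0.1,4,0,0],[1,0,3,0,0],[1,0,2,0,0],[1,0,0,0,0],[1,0,0,0,0]]]'
python3 - <<'E'
from h import *
from plant import *
st=state();show(st);print(delta(st,(.5495,-.3495,.021)))
E
```

```text
[ 0.5517 -0.3497  0.0876] [ 0.5547 -0.3501  0.09  ]
time: 34.58
tool_pos: [0.5516, -0.3504, 0.0572]
tool_rot: [0.04, -0.041, -0.705, 0.707]
contact_force: [-0.2, -0.6, 0.5]
gripper_width: 1.002
t 34.58 tcp [ 0.5516 -0.3504  0.0572] w 1.002 F [-0.2 -0.6  0.5]
 x [-0.993  0.114 -0.002] y [ 0.002 -0.002 -1.   ] z [-0.114 -0.993  0.001] jawaz -96.6 j [-0.68  0.27  1.67  0.    1.19  1.01]
[ 0.22  3.62 -0.07]
```

```bash
python3 -m crank '[[[1,0.1,1.5,0,0],[1,0,1.2,0,0],[1,0,0.6,0,0],[1,0,0.2,0,0],[1,0,0,0,0],[1,0,0,0,0]]]'; python3 -m crank '[[[-1,0,0,0,0],[-1,0,0,0,0],[-1,0,0,0,0],[-1,0,0,0,0],[-1,0,0,0,0],[-1,0,0,0,0],[-1,0,0,0,0]]]'
python3 - <<'E'
from h import *
from plant import *
show(state())
E
```

```text
time: 35.33
tool_pos: [0.5499, -0.3498, 0.0209]
tool_rot: [0.04, -0.041, -0.706, 0.706]
contact_force: [-0.0, 0.5, -0.1]
gripper_width: 1.0
time: 36.2
tool_pos: [0.5499, -0.3498, 0.0209]
tool_rot: [0.04, -0.041, -0.706, 0.706]
contact_force: [0.8, -0.7, 3.5]
gripper_width: 0.497
t 36.2 tcp [ 0.5499 -0.3498  0.0209] w 0.497 F [ 0.8 -0.7  3.5]
 x [-0.993  0.115 -0.001] y [ 0.001 -0.001 -1.   ] z [-0.115 -0.993  0.   ] jawaz -96.6 j [-0.68  0.32  1.68  0.    1.14  1.  ]
```

```bash
python3 -m crank '[[[-1,0,-2,0,0],[-1,0,-4,0,0],[-1,0,-5,0,0],[-1,0,-5,0,0],[-1,0,0,0,-6.5],[-1,0,0,0,0],[-1,0,0,0,0]]]'
python3 - <<'E'
from h import *
from plant import *
st=state();show(st);print(delta(st,(.467,.0745,.18)))
f=grab_frame("wrist");a=cv2.resize(f["frame"][:,:,::-1],(400,300));f=grab_frame("side");b=cv2.resize(f["frame"][180:380,200:450][:,:,::-1],(400,320),interpolation=cv2.INTER_CUBIC)[:300]
cv2.imwrite("pics/y.png",np.hstack([a,b]))
E
```

```text
time: 37.08
tool_pos: [0.5488, -0.3489, 0.1791]
tool_rot: [-0.002, 0.0, 0.708, -0.707]
contact_force: [0.7, -0.1, -1.0]
gripper_width: 0.499
t 37.08 tcp [ 0.5488 -0.3489  0.1791] w 0.499 F [ 0.7 -0.1 -1. ]
 x [-1.     0.003  0.002] y [-0.002  0.002 -1.   ] z [-0.003 -1.    -0.002] jawaz -90.2 j [-0.68  0.15  1.6  -0.    1.4   0.89]
[  8.3   -0.   -42.31]
```

View pics/y.png

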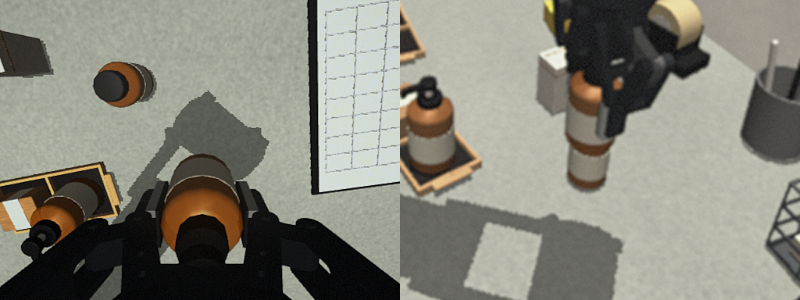

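The short bottle is held and lifted clear; cap bottle and carton are untouched. Carrying it to the free near compartment of the long tray (target 0.467,0.0745).

```bash
python3 -m crank '[[[-1,0.8,0,-4.2,0],[-1,0.8,0,-4.2,0],[-1,0.8,0,-4.2,0],[-1,0.8,0,-4.3,0],[-1,0.8,0,-4.3,0],[-1,0.8,0,-4.3,0],[-1,0.9,0,-4.2,0],[-1,0.9,0,-4.2,0]]]'; python3 -m crank '[[[-1,0.8,0,-4.2,0],[-1,0.8,0,-4.2,0],[-1,0,0,0,0],[-1,0,0,0,0]]]'
python3 - <<'E'
from h import *
from plant import *
st=state();show(st);print(delta(st,(.466,.0745,.026)))
f=grab_frame("wrist");np.save("pics/z_wrist.npy",f,allow_pickle=True)
cv2.imwrite("pics/z.png",cv2.resize(f["frame"][:,:,::-1],(800,600)))
E
```

```text
time: 38.17
tool_pos: [0.4832, -0.009, 0.1797]
tool_rot: [-0.001, 0.0, 0.707, -0.707]
contact_force: [0.1, 0.2, -1.7]
gripper_width: 0.502
time: 38.67
tool_pos: [0.468, 0.0734, 0.18]
tool_rot: [0.001, -0.0, -0.707, 0.707]
contact_force: [-0.2, -0.6, 0.1]
gripper_width: 0.499
t 38.67 tcp [0.468  0.0734 0.18  ] w 0.499 F [-0.2 -0.6  0.1]
 x [-1.     0.001  0.001] y [-0.001 -0.    -1.   ] z [-0.001 -1.     0.   ] jawaz -90.1 j [-0.   -0.29  2.01 -0.    1.42  1.57]
[ 0.18 15.4  -0.12]
```

View pics/z.png

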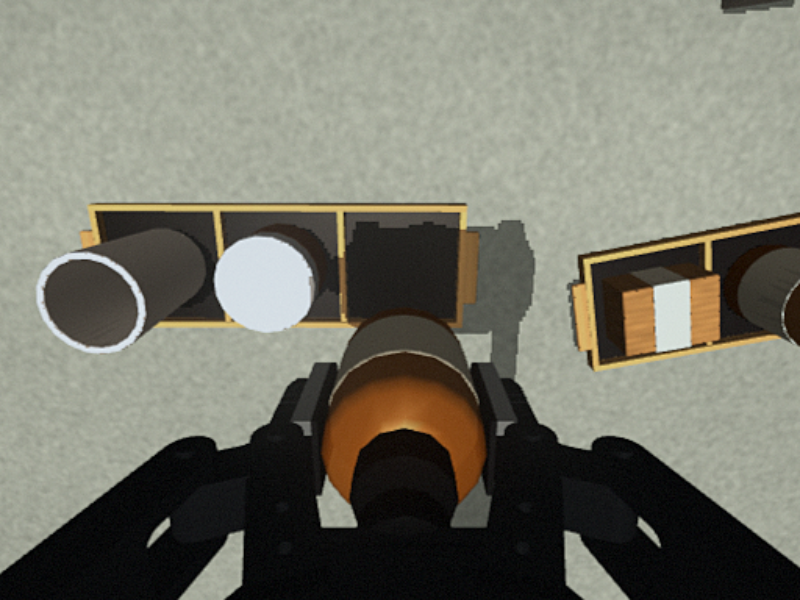

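The empty compartment (345–462) is right under the bottle; jar and tumbler are upright to the left. Lowering.

```bash
python3 -m crank '[[[-1,0.1,4,-0.1,0],[-1,0.1,4,0,0],[-1,0,4,0,0],[-1,0,2,0,0],[-1,0,0.6,0,0],[-1,0,0,0,0],[-1,0,0,0,0]]]'
python3 - <<'E'
from h import *
from plant import *
st=state();show(st);print(delta(st,(.4665,.0745,.026)))
E
```

```text
time: 39.6
tool_pos: [0.4674, 0.0743, 0.0358]
tool_rot: [-0.0, -0.002, -0.707, 0.707]
contact_force: [0.4, 0.5, -0.9]
gripper_width: 0.501
t 39.6 tcp [0.4674 0.0743 0.0358] w 0.501 F [ 0.4  0.5 -0.9]
 x [-1.     0.002 -0.003] y [ 0.003 -0.    -1.   ] z [-0.002 -1.     0.   ] jawaz -90.1 j [ 0.   -0.1   2.12 -0.    1.13  1.57]
[ 0.09  0.98 -0.02]
```

```bash
python3 -m crank '[[[-1,0,0.6,0,0],[-1,0,0.3,0,0],[-1,0,0.1,0,0],[-1,0,0,0,0]]]';python3 -m crank '[[[-1,0,0.12,0,0],[-1,0,0,0,0]]]'
```

```text
time: 40.1
tool_pos: [0.4661, 0.0746, 0.0249]
tool_rot: [0.001, -0.0, -0.707, 0.707]
contact_force: [-2.6, -0.9, 3.5]
gripper_width: 0.504
time: 40.35
tool_pos: [0.4662, 0.0747, 0.0248]
tool_rot: [0.001, 0.0, -0.707, 0.707]
contact_force: [-7.8, 0.0, 14.0]
gripper_width: 0.497
```

Contact (14 N, pressing slightly). I'll ease up 1 mm, then open only part-way because the jar is next to it.

```bash
python3 -m crank '[[[-1,0,-0.12,0,0],[0.1,0,0,0,0],[0.25,0,0,0,0],[0.4,0,0,0,0],[0.4,0,0,0,0],[0.4,0,-2,0,0],[0.4,0,-4,0,0],[0.4,0,-4,0,0]]]'; python3 -m crank '[[[0.4,0,-5,0,0],[1,0,0,0,0],[1,0,0,0,0]]]'
python3 - <<'E'
from h import *
from plant import *
st=state();show(st)
f=grab_frame("wrist");np.save("pics/aa_wrist.npy",f,allow_pickle=True)
a=cv2.resize(f["frame"][:,:,::-1],(400,300));f=grab_frame("side");np.save("pics/aa_side.npy",f,allow_pickle=True);b=cv2.resize(f["frame"][150:300,140:340][:,:,::-1],(400,300),interpolation=cv2.INTER_CUBIC)
cv2.imwrite("pics/aa.png",np.hstack([a,b]))
E
```

```text
time: 41.35
tool_pos: [0.4657, 0.0746, 0.1251]
tool_rot: [-0.001, 0.0, 0.707, -0.707]
contact_force: [0.5, 1.1, 0.7]
gripper_width: 0.699
time: 41.72
tool_pos: [0.4659, 0.0746, 0.174]
tool_rot: [-0.001, 0.0, 0.707, -0.707]
contact_force: [-0.3, 0.1, -0.2]
gripper_width: 0.999
t 41.73 tcp [0.4659 0.0746 0.174 ] w 0.999 F [-0.3  0.1 -0.2]
 x [-1.     0.001  0.   ] y [-0.  0. -1.] z [-0.001 -1.    -0.   ] jawaz -90.1 j [ 0.   -0.29  2.02  0.    1.41  1.57]
```

View pics/aa.png

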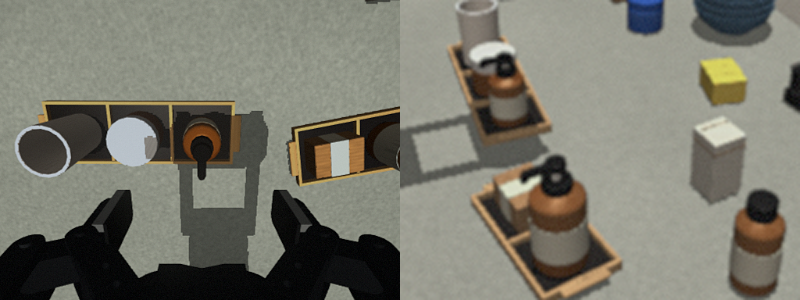

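All five are in. I'll back up for a final overview and measure positions in the tray frames.

```bash
python3 -m crank '[[[1,0,-4,2,0],[1,0,-4,2,0],[1,0,-4,2,0],[1,0,0,2,0],[1,0,0,0,0],[1,0,0,0,0]]]'
python3 - <<'E'
from h import *
from plant import *
st=state();show(st)
f=grab_frame("wrist");np.save("pics/fin_wrist.npy",f,allow_pickle=True)
cv2.imwrite("pics/fin_w.png",cv2.resize(f["frame"][:,:,::-1],(800,600),interpolation=cv2.INTER_CUBIC))
f=grab_frame("scene");np.save("pics/fin_scene.npy",f,allow_pickle=True)
cv2.imwrite("pics/fin_s.png",cv2.resize(f["frame"][120:300,150:390][:,:,::-1],(800,600),interpolation=cv2.INTER_CUBIC))
E
```

```text
time: 42.58
tool_pos: [0.4654, -0.0049, 0.2925]
tool_rot: [-0.002, -0.001, 0.707, -0.707]
contact_force: [-0.8, 0.4, 0.3]
gripper_width: 0.998
t 42.58 tcp [ 0.4654 -0.0049  0.2925] w 0.998 F [-0.8  0.4  0.3]
 x [-1.     0.001  0.003] y [-0.003  0.001 -1.   ] z [-0.001 -1.    -0.001] jawaz -90.1 j [-0.17 -0.37  1.89  0.    1.63  1.4 ]
```

View pics/fin_w.png

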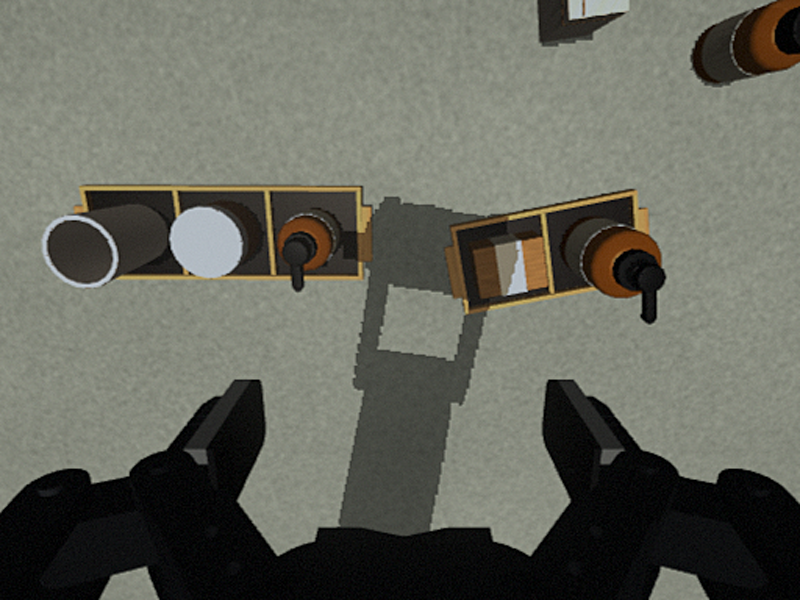

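View pics/fin_s.png

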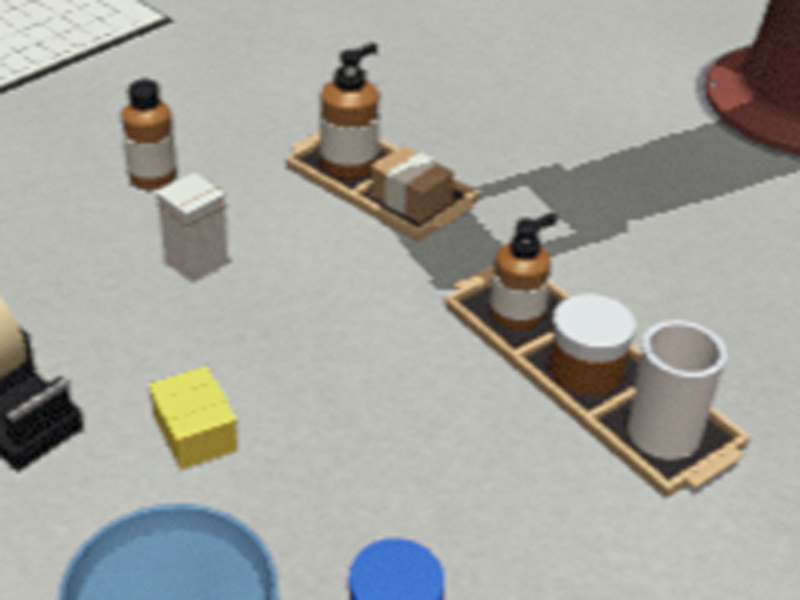

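Both views show all five upright or flat in their own compartments, with the cap bottle and carton standing. The soap looks close to the divider, so I'll check its numbers along with the rest.

```bash
python3 - <<'E'
from h import *
w=load("fin_wrist");S=load("fin_scene");D=load("aa_side")
def sc(p): return (150+(p[0]+.5)*240/800-.5,120+(p[1]+.5)*180/600-.5)
def fr(c,az,X):
    a=np.radians(az);y=np.array([np.cos(a),np.sin(a)]);x=np.array([y[1],-y[0]]);d=np.array(X)[:2]-c
    return (d@x*1000).round(1),(d@y*1000).round(1)
cs=np.array([.448,-.135]);cl=np.array([.467,.1545])
soap=[(472,247),(540,233),(547,290),(481,303)]
P=np.array([plane(w,p,.038) for p in soap]);print("soap corners in tray",[fr(cs,101,p) for p in P],"c",fr(cs,101,P.mean(0)))
def r(n,c,az,pw,ps,z):
    X=tri([ray(w,pw),ray(S,sc(ps),1.)]);print(n,"tri",X[0].round(4),X[1][0].round(4),"frame",fr(c,az,X[0]),"plane",fr(c,az,plane(w,pw,z)))
r("tall head",cs,101,(649,274),(350,57),.121)
r("short head",cl,90.3,(297,246),(525,230),.094)
r("jar lid",cl,90.3,(207,242),(594,322),.056)
r("tumbler rim",cl,90.3,(81,250),(683,348),.089)
cb=plane(S,sc((145,90)),.098,1.);print("cap top",cb.round(4), "start",plane(load("a_scene"),(302,231),.098).round(4)); 
print("carton top",plane(S,sc((193,195)),.075,1.).round(4),"start",plane(load("a_scene"),(323,280),.075).round(4))
E
python3 - <<'E'
import cv2,numpy as np,sys
sys.path.insert(0,'.')
f=np.load("pics/fin_wrist.npy",allow_pickle=True).item()["frame"][:,:,::-1]
cv2.imwrite("pics/fin_c.png",cv2.resize(f[115:215,280:430],(795,530),interpolation=cv2.INTER_CUBIC))
E
```

```text
soap corners in tray [(np.float64(24.8), np.float64(69.3)), (np.float64(25.7), np.float64(11.6)), (np.float64(-25.3), np.float64(11.0)), (np.float64(-26.0), np.float64(69.0))] c (np.float64(-0.2), np.float64(40.2))
tall head tri [ 0.4557 -0.1739  0.1156] 0.0005 frame (np.float64(0.1), np.float64(-39.7)) plane (np.float64(2.4), np.float64(-37.6))
short head tri [0.4699 0.0747 0.088 ] 0.0006 frame (np.float64(2.5), np.float64(-79.9)) plane (np.float64(4.2), np.float64(-81.6))
jar lid tri [0.4671 0.1549 0.0521] 0.0007 frame (np.float64(0.1), np.float64(0.4)) plane (np.float64(0.2), np.float64(-0.8))
tumbler rim tri [0.4678 0.2345 0.0876] 0.0004 frame (np.float64(1.3), np.float64(80.0)) plane (np.float64(1.3), np.float64(79.3))
cap top [ 0.617  -0.2535  0.098 ] start [ 0.6198 -0.2487  0.098 ]
carton top [ 0.6459 -0.1243  0.075 ] start [ 0.6501 -0.1224  0.075 ]
```

View pics/fin_c.png

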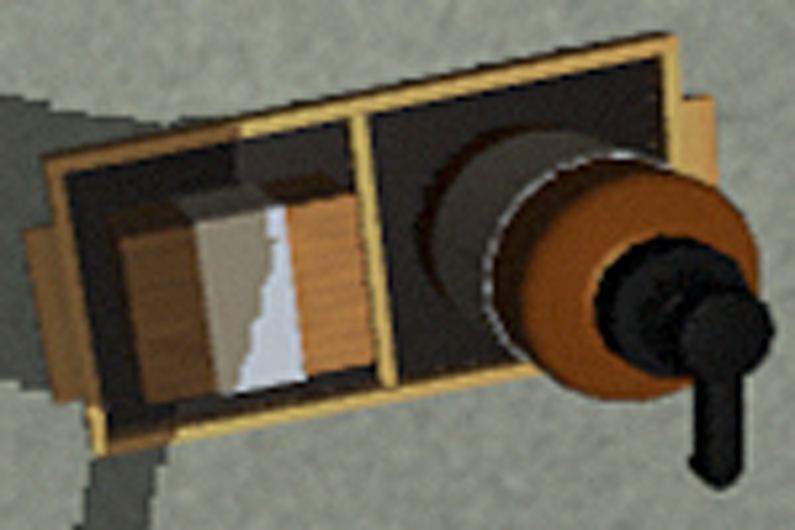

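The enlarged crop shows the soap flat and free of the divider, with the tall bottle in its own compartment. All centres are within 5 mm of their compartment centres. The cap bottle and carton differ by about 5 mm from the start, which is within hand-picking error. The robot is clear at 0.29 m.

```bash
python3 - <<'E'
from plant import *
print(job_done()); s=state(); print(s["time"],s["contact_force"])
E
```

```text
the job is handed in; nothing more can be done
None
the job is handed in; nothing more can be done
```

Both trays are made up and the job is handed in, at about 42.7 s of the 128 s allowed. The hand-in reports no verdict, so the result rests on my own last checks.

- **Placement:** The soap and tall pump bottle are in the shower tray. The tumbler, jar and short pump bottle are in the basin tray. Each thing was lowered until it touched the floor before I released it; the short bottle touched down hardest, at about 14 N.
- **Position:** In the last wrist and scene views, all five stand upright or lie flat. Their centres are within about 5 mm of their compartment centres.
- **Left alone:** The cap bottle and carton stand where they were; their start and end fixes differ by 5–6 mm. The blue jar and yellow box were not touched.
- **Robot:** The gripper is clear of everything, at about 0.29 m.

**Disagreements:** Triangulated tops of things standing in the trays came out 1–6 mm below the stated heights plus the 4 mm floor. The soap's top measured about 58 × 51 mm from hand-picked corners, against 60 × 45 mm, probably because the side face was partly included. An earlier corner triangulation of the soap gave a top of about 47 mm, because I paired the wrong corners. I discarded it and did not measure the soap's height again; its centre point gave about 31 mm, against 34 mm in the text.

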